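# Wedge the spring clip off the gearbox shaft

## Robot

A 6-joint arm with a two-finger parallel gripper is mounted at the origin on the work surface. World frame = base frame: x ahead of the robot, y to its left, z up, the work surface at z = 0. Lengths are in m, angles in rad, forces in N, time in s.
With the tool pointing down it reaches from about 0.35 to 0.725 m from the base axis. Payload 4.3 kg.
Tool frame: the origin (TCP) lies at the very end of the fingers, on their centre line; the grasp point (between the pads) lies 19 mm behind it; z points along the fingers, y is the direction in which the jaws open and shut (so a half turn about z gives the same grasp; the last joint's range is limited). The gripper opens to 85 mm and grips with 20 to 120 N. Pads are 22 mm wide; open, the fingers measure 114 mm over their backs; the gripper's body (76 mm by 85 mm) begins 54 mm behind the grasp point. The pads swing forward as they close: fully open they stand 13 mm farther back than shut.
Start: joints at [-1.221, 0.377, 0.081, 1.274, 0, 1.46], TCP at [0.255, -0.515, 0.231] pointing down, gripper open.
Joint ranges: [-2.72, 2.72], [-0.84, 1.66], [-1.02, 1.22], [-1.77, 2.12], [-1.37, 1.28], [-3.14, 3.14]. Speed limits (rad/s): [2.57, 2.57, 3.14, 3.14, 3.14, 3.14].

## Interface

Orientations are given as [roll, pitch, yaw] about the fixed x, y, z axes, in that order (R = Rz(yaw) Ry(pitch) Rx(roll)).
In Python, from rig import sense, read_camera, calibration, close_job, boxes_of, place_of gives the robot as it stands.
- The arm moves only by the tool apply_moves, never from a script. Its argument "rows" is a list that holds one entry, the list of rows, each a list of 7 numbers: the finger opening in m, from 0 to 0.0854, then the shift along the tool's x, y, z in m, then the turn, a rotation vector about the tool's x, y, z in degrees. A call has exactly 5 rows; each row is the pose to reach, as a shift and turn from the pose commanded when the call began, along the tool's axes at that moment; what a row does not reach only later rows make up. A row lasts 1/12 s, in which the tool goes at most 41.7 mm and 7.16 degrees, less where a joint would pass 70% of its speed; a pose out of reach is approached as far as the arm can. A call with a gripper value outside its range is refused whole. The fingers move at their own pace and stop on an object; "newtons" is the grip in N (left out, the last holds). Time passes only in rows, so rows that repeat a pose let the fingers close, or fill a call up. It gives the time, the measured TCP pose, the force and the opening at its end, in the units of the state.
- sense(): the state, without advancing time (a new reading comes with each control period).
- read_camera(name): name is "side" or "top"; returns the picture (420x560x3 uint8, red, green, blue); there is no depth.
- calibration(name): a dict with "vertical_fov" (degrees; the focal length in pixels is half the picture's height over the tangent of half this angle, whatever the lens; pixels are square), "cx", "cy" (the principal point, pixels), "xyz" and "attitude" of the camera in the world. Camera axes: x right, y down, z forward; pixel columns grow to the right and rows downward; lengths in m; the calibration is good to about 2 mm. A picture is of the moment at which its call begins. calibration takes no time and is no camera call.
- close_job(): hands the job in, once; it reports no verdict.
Trained networks look in the newest picture that a camera, given by its name, has taken for a name from the list of things; names that differ only in an ending like _2 or _b are one class to them, and where a whole thing is asked for, a point or a joint stands for the part that bears it (a point fixed in the world has none). Each returns a list of dicts, best first, with "confidence" (0 to 1); they miss things now and then, are a little off and sometimes report something else, mostly with a low value. They report only what shows in the picture. A call takes as long as a camera call.
- boxes_of(camera, query): "location" ([x, y, z] in m, in the coordinates of the camera as it stood for that picture, good to about 4 mm: the middle of the surface that is visible of it).
- place_of(camera, query): "location" ([x, y, z] in m, in the coordinates of the camera as it stood for that picture, good to about 4 mm: a listed point, or the origin of a listed thing).
The state is a dict: "t": time; "qpos": joint angles; "qd": joint speeds; "tau": joint torques, N m; "eef_pos": TCP position; "ee_rot": TCP orientation; "force": force on the tool from outside, world axes, zero at the start; "torque": the same for the moment, N m; "gripper_width": finger opening in m.
Only numpy, scipy, OpenCV 4.12 (cv2) and the standard library are available. Lean on these libraries where they do the work, as an engineer would, in place of code of your own. Each camera call takes 0.05 s, during which the arm holds its last target.

## Task

Take the forked wedge from the wooden rack and slide it gently down astride the stub shaft, behind the wire spring clip and flat against the housing, so that it spreads the clip and eases it off the shaft into the catch tray; use the wedge and not the fingers on the clip, and go on down until the wedge rests firmly on the stop pin above the shaft, pressing with about 5 to 10 N for half a second. Never force the wedge. Then put it back upright in its place in the rack, all the way down; leave the other wedge in its place and do not knock over the oil bottle.

Things in the scene. Friction and masses are not known exactly. Their poses are not given: they have to be found in the camera images.
- stand: Fixed grey gearbox housing with a stub shaft and a catch tray. Origin on the bench below the place where the shaft leaves the housing; z up, +y the way the shaft points. A block 74 mm wide (x), on the -y side, 50 mm deep; flat upright face at y = 0, top 137 mm up (32 mm above the shaft's axis). A 10 mm wide ledge, top 77.5 mm up, out to y = 10.5, carries the clip's bow.
- shaft_gap (a point): Point on the shaft's axis in the housing's face, 105 mm up; axes as stand. Shaft: 14 mm neck to y = 9, cone to a 19 mm head at y = 13.3, end at y = 15. Gap for the tines between face and clip: y = 0 to 4.5, entered from above. A rigid 6 mm stop pin, 13 mm long, juts from the face above the shaft, its top set anywhere from 14 to 28 mm above the axis (unmeasured): the slot's end lands on it.
- tray_floor (a point): Centre of the floor of the low aluminium catch tray under the shaft, 4 mm above the bench; axes as stand. Inside 102 mm (x) by 122 mm (y, starting 4 mm out from the housing's face), rim 22 mm above the floor.
- clip_mid (a point): Spring clip of 7 mm steel wire: a U open upwards astride the shaft's neck, sprung legs, tops turned out as ears. 46 mm over the ears, 33 mm high, 42 g. Point: middle of the U, at first 11 mm below the axis, 8 mm out from the face, ears' tops 5.5 mm above the axis. x across, y along the shaft. It drops off when about 12 mm of wedge fills the gap at axis height; this takes 5 to 15 N down.
- fork_grip (a point): Grip point on the handle of the forked wedge (the one whose blade is split). Black upright handle 22 (x) by 15 (y) mm, from 35 below to 25 mm above the point. Under it a crossbar 62 (x) by 16 (y) by 15 mm, then two tines 82 mm long at x = 11.5 to 21 mm either side. 250 g. z up. The tines' back is flat, upright, at y = -8; the front (+y, to face away from the housing) slopes.
- fork_tip (a point): Point midway between the tips of the forked wedge, 132 mm below fork_grip, same axes: the tips fill y = -8 to -5.5 mm. Thickness grows from 2.5 mm at the tips to 18.9 mm, 82 mm up, where the 23 mm wide slot ends at the crossbar. So the slot's end meets the stop pin with the tips 54 to 68 mm below the shaft's axis; the clip is off by then.
- holder: Fixed wooden rack 150 (x) by 60 (y) by 94 mm tall, origin under its centre, z up; two bays 51 mm wide (x), 24 mm deep (y), at x = -35 and +35 mm, open above and in front (+y, but for a low lip). One holds the forked wedge, the other one with a plain undivided blade. A wedge hangs upright, ends of its crossbar on the rack's top, tips 12 mm above the bench, its +y along the rack's +y.
- chisel: The other wedge, same handle and size but a plain undivided 42 mm wide blade; origin at the tip level, below the handle's centre. Not needed, leave it.
- oil_bottle: White plastic bottle, 44 mm diameter, 110 mm tall, standing; origin under its centre. Leave it.

How it is judged:
By the outcome, as a careful person would: the job done as asked, in the order asked, and still so for the second after the job is handed in, with the robot touching nothing.
It also fails if it takes over 72 s, if anything falls off the work surface, if the arm or the gripper's body presses on something with over 40 N, if the wrist force passes 120 N, or if a joint passes its speed limit or range.

## Working session

There is one attempt and no reset: what is moved stays moved. The work goes in short steps, Python scripts to look and compute and a tool call to move; the robot and the scene stay as the last step left them, time stands still between calls to the robot, and variables do not carry over. Pictures are saved under pics/ and viewed, and the job is handed in when it is done.

Besides the shell and the picture viewer there is one more tool, called after ">>>" as name(argument=value, ...) on one line, values as JSON. apply_moves: Moves the arm, as the interface text tells. Its arguments: {"type":"object","properties":{"rows":{"type":"array"},"newtons":{"type":"number"}},"required":["rows"]}

```bash
ls; mkdir -p pics; python3 - <<'E'
from rig import *
import cv2,numpy as np
print(sense())
for n in ("side","top"):
    im=read_camera(n); cv2.imwrite(f"pics/{n}0.png",cv2.cvtColor(im,cv2.COLOR_RGB2BGR))
    print(n,calibration(n))
E
```

```text
pics
{'t': 0.0, 'qpos': array([-1.22133022e+00,  3.78104175e-01,  7.96569546e-02,  1.27438548e+00,
        1.05338534e-05,  1.46053639e+00]), 'qd': array([-2.09461816e-03, -3.55264162e-04,  2.02436575e-04, -3.67887345e-04,
        3.71942734e-06, -8.62670234e-04]), 'tau': array([ 2.64830967e-03, -4.63600874e+01,  2.69875038e+01,  2.06303399e-02,
        4.65260359e-05, -4.12013549e-06]), 'eef_pos': array([ 0.254939  , -0.5146847 ,  0.23034942]), 'ee_rot': array([-3.13956981e+00, -2.34544970e-04,  4.59725788e-01]), 'force': array([ 1.06400096, -0.02300227, -0.26304933]), 'torque': array([0.03001727, 0.01541427, 0.00528136]), 'gripper_width': 0.08507519252103891}
side {'vertical_fov': 49.93353160854483, 'cx': 289.10497663751966, 'cy': 206.98432555503027, 'xyz': array([ 0.38652919, -0.64427799,  0.59341191]), 'attitude': array([-2.16113007e+00,  1.86309932e-03, -1.54501321e-01])}
top {'vertical_fov': 45.93814246765021, 'cx': 285.88302429091004, 'cy': 211.27036935837182, 'xyz': array([0.30642972, 0.09093653, 1.0067112 ]), 'attitude': array([-2.93636376,  0.00345241, -1.60057163])}
```

View pics/side0.png

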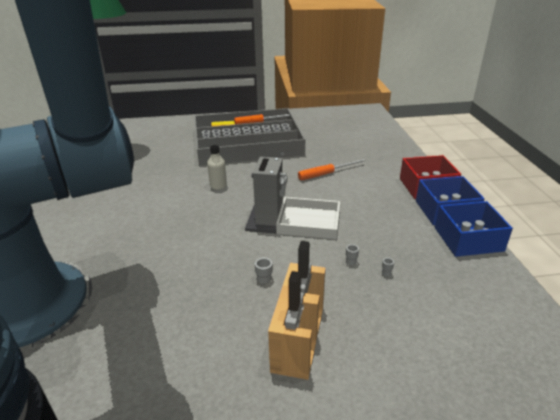

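View pics/top0.png

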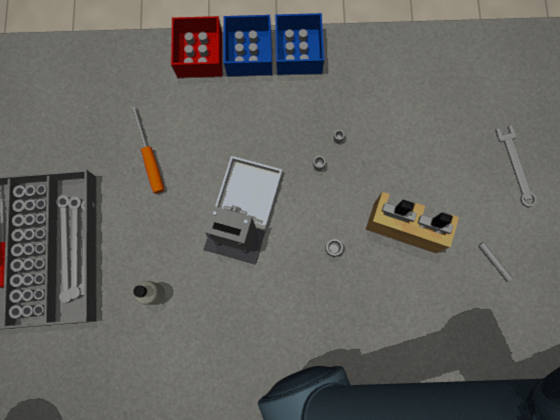

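```bash
cat > h.py <<'E'
from rig import *
import cv2,numpy as np
from scipy.spatial.transform import Rotation as R
def cam(n):
    c=calibration(n); f=210/np.tan(np.radians(c["vertical_fov"]/2))
    return R.from_euler('xyz',c["attitude"]).as_matrix(),np.array(c["xyz"]),f,c["cx"],c["cy"]
def w(n,p): M,t,*_=cam(n); return M@np.array(p)+t
def proj(n,P):
    M,t,f,cx,cy=cam(n); q=(np.atleast_2d(P)-t)@M
    return np.c_[f*q[:,0]/q[:,2]+cx,f*q[:,1]/q[:,2]+cy]
def ray(n,u,v,z):
    M,t,f,cx,cy=cam(n); d=M@np.array([(u-cx)/f,(v-cy)/f,1]); return t+d*(z-t[2])/d[2]
def save(n,name):
    im=cv2.cvtColor(read_camera(n),cv2.COLOR_RGB2BGR); cv2.imwrite(f"pics/{name}.png",im); return im
E
python3 - <<'E'
from h import *
for n in("side","top"):
  for q in "stand shaft_gap tray_floor clip_mid fork_grip fork_tip holder chisel oil_bottle".split():
    r=place_of(n,q)
    print(n,q,[(round(d["confidence"],2),np.round(w(n,d["location"]),4).tolist()) for d in r[:3]])
E
```

```text
side stand [(0.77, [0.4944, 0.1862, 0.0029])]
side shaft_gap [(0.55, [0.4946, 0.1917, 0.1027])]
side tray_floor []
side clip_mid [(0.54, [0.5034, 0.1836, 0.0942])]
side fork_grip [(0.92, [0.4636, -0.1846, 0.145])]
side fork_tip [(0.3, [0.4876, 0.1898, 0.1074])]
side holder [(0.58, [0.477, -0.1477, 0.0001])]
side chisel []
side oil_bottle [(0.84, [0.3515, 0.3584, 0.0027])]
top stand [(0.7, [0.4893, 0.1845, -0.0015])]
top shaft_gap [(0.8, [0.4906, 0.1872, 0.1044])]
top tray_floor [(0.73, [0.5554, 0.1725, 0.0037])]
top clip_mid [(0.45, [0.504, 0.1826, 0.0964])]
top fork_grip [(0.65, [0.4581, -0.189, 0.1425])]
top fork_tip [(0.71, [0.4636, -0.187, 0.1431])]
top holder [(0.8, [0.4751, -0.1502, -0.0029])]
top chisel [(0.56, [0.4872, -0.1222, 0.0078])]
top oil_bottle [(0.71, [0.3539, 0.3585, 0.0008])]
```

```bash
python3 - <<'E'
from h import *
a=cv2.imread("pics/side0.png");b=cv2.imread("pics/top0.png")
c=cv2.resize(a[230:385,240:350],None,fx=3.6,fy=3.6,interpolation=cv2.INTER_CUBIC)
d=cv2.resize(b[180:260,355:470],None,fx=3.4,fy=3.4,interpolation=cv2.INTER_CUBIC)
e=cv2.resize(b[150:270,195:295],None,fx=3.,fy=3,interpolation=cv2.INTER_CUBIC)
g=cv2.resize(a[150:240,240:350],None,fx=3.,fy=3,interpolation=cv2.INTER_CUBIC)
im=np.zeros((600,800,3),np.uint8)
im[:558,:396]=c; im[:272,400:791]=d; im[275:600,400:700]=e[:325]
cv2.imwrite("pics/z1.png",im); cv2.imwrite("pics/z2.png",cv2.resize(a[145:245,230:350],None,fx=6,fy=6,interpolation=cv2.INTER_CUBIC))
E
```

```text
(no output)
```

View pics/z1.png

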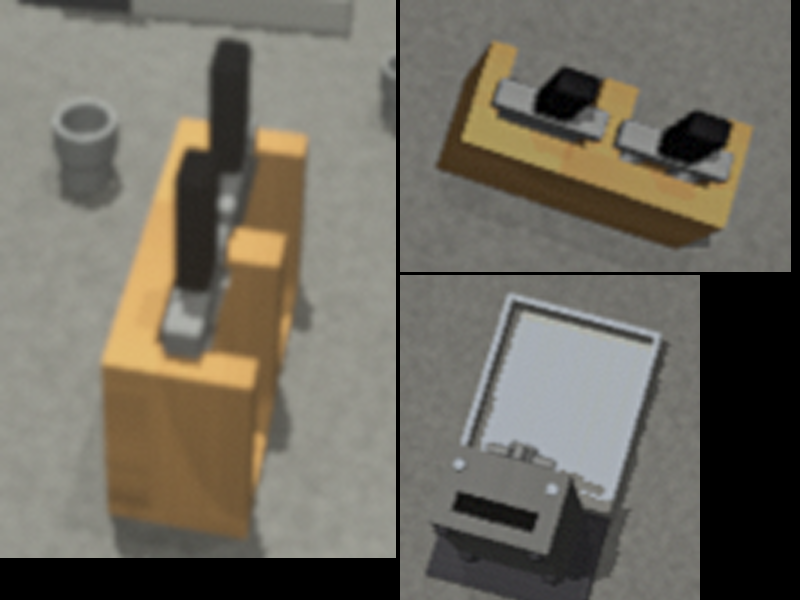

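View pics/z2.png

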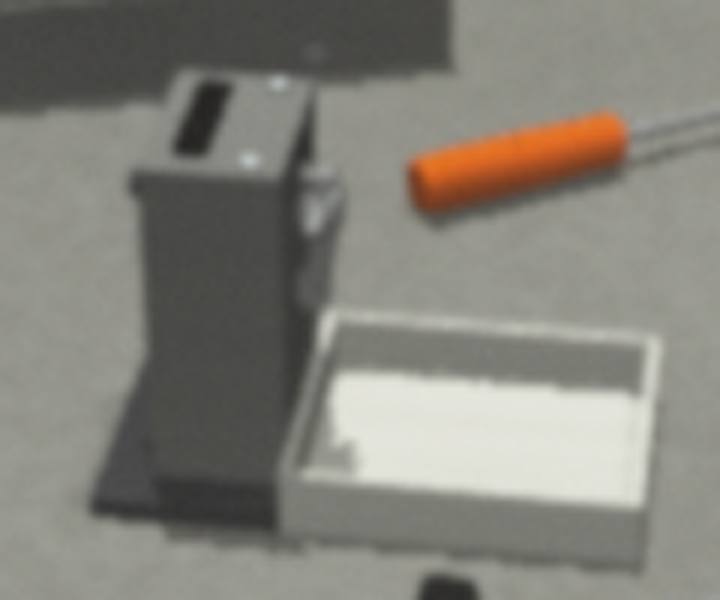

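```bash
python3 - <<'E'
from h import *
a=cv2.imread("pics/side0.png");b=cv2.imread("pics/top0.png")
def z(im,x0,y0,x1,y1,k,name):
    c=cv2.resize(im[y0:y1,x0:x1],None,fx=k,fy=k,interpolation=cv2.INTER_CUBIC)
    for x in range(x0-x0%10+10,x1,10):
        cv2.line(c,(int((x-x0+.5)*k),0),(int((x-x0+.5)*k),5),(0,0,255),1); cv2.putText(c,str(x),(int((x-x0)*k),16),0,.35,(0,0,255))
    for y in range(y0-y0%10+10,y1,10):
        cv2.line(c,(0,int((y-y0+.5)*k)),(5,int((y-y0+.5)*k)),(0,0,255),1); cv2.putText(c,str(y),(6,int((y-y0)*k)),0,.35,(0,0,255))
    cv2.imwrite(f"pics/{name}.png",c)
z(b,360,185,465,260,7.5,"rt"); z(b,195,150,295,270,5,"stt"); z(a,262,235,332,385,4,"rs")
E
```

```text
(no output)
```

View pics/rt.png

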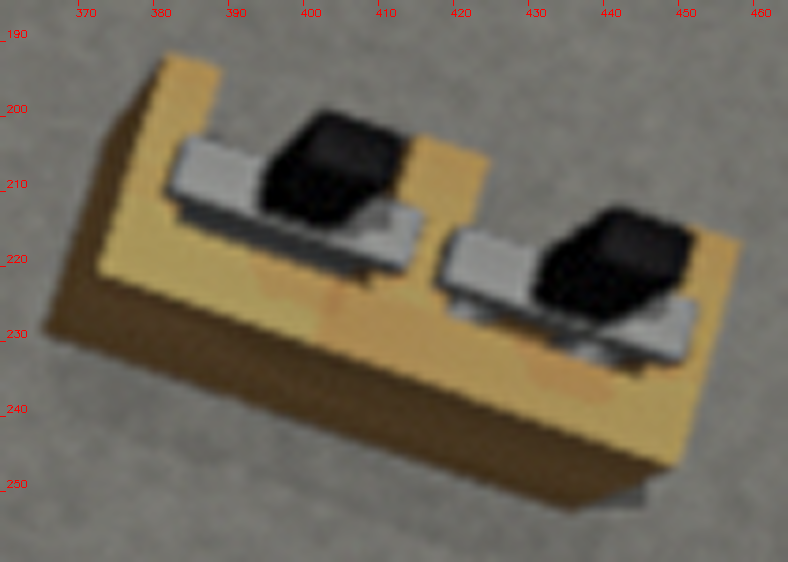

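View pics/stt.png

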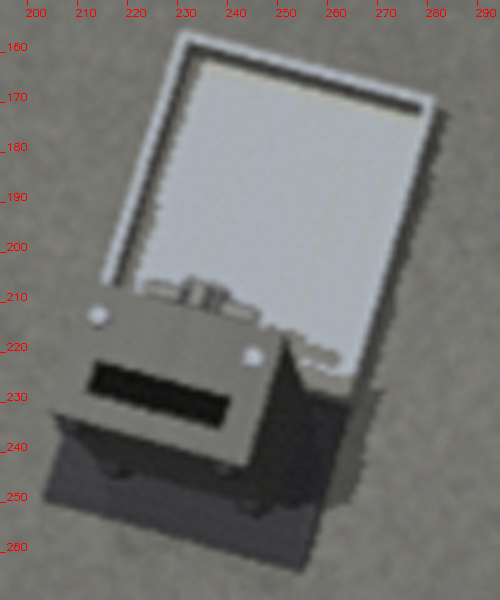

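View pics/rs.png

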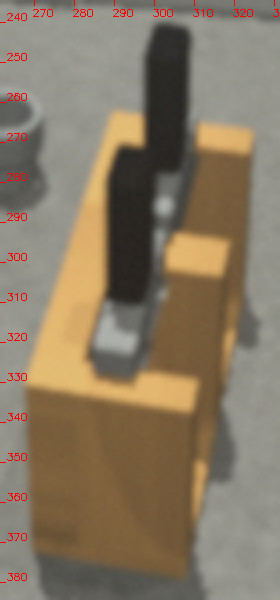

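```bash
python3 - <<'E'
from h import *
def Z(zx,zy,k,x0,y0,z,n): return ray(n,(zx+.5)/k-.5+x0,(zy+.5)/k-.5+y0,z)
rt=lambda x,y,z:Z(x,y,7.5,360,185,z,"top")
st=lambda x,y,z:Z(x,y,5,195,150,z,"top")
rs=lambda x,y,z:Z(x,y,4,262,235,z,"side")
def rep(nm,BL,BR,FL,FR):
    P=np.array([BL,BR,FL,FR]); print(nm,"c",P.mean(0).round(4),"len",np.linalg.norm(BR-BL).round(4),np.linalg.norm(FR-FL).round(4),np.linalg.norm(FL-BL).round(4),np.linalg.norm(FR-BR).round(4))
    for a,b in((BL,BR),(FL,FR),(BL,FL),(BR,FR)):
        d=b-a; print("  ang",np.degrees(np.arctan2(d[1],d[0])).round(1))
rep("rack top",rt(98,273,.094),rt(678,467,.094),rt(165,52,.094),rt(740,238,.094))
rep("xbar",rt(437,286,.109),rt(686,348,.109),rt(458,227,.109),rt(700,296,.109))
rep("house",st(55,413,.137),st(245,465,.137),st(103,283,.137),st(287,335,.137))
rep("rack side",rs(28,386,.094),rs(110,110,.094),rs(195,412,.094),rs(254,133,.094))
E
```

```text
rack top c [ 0.4747 -0.1538  0.094 ] len 0.1496 0.1497 0.0599 0.0608
  ang -110.8
  ang -110.4
  ang -20.2
  ang -20.3
xbar c [ 0.4627 -0.1861  0.109 ] len 0.0619 0.0608 0.0159 0.0136
  ang -106.1
  ang -108.2
  ang -23.7
  ang -20.1
house c [0.4668 0.1905 0.137 ] len 0.0704 0.0691 0.0499 0.049
  ang -107.1
  ang -107.7
  ang -20.1
  ang -18.6
rack side c [ 0.4772 -0.1541  0.094 ] len 0.1506 0.1479 0.0596 0.0613
  ang 70.1
  ang 69.4
  ang -20.1
  ang -22.6
```

```bash
cat >> h.py <<'E'
def goto(xyz,psi_deg,tilt=(0,0)):
    s=sense(); Rc=R.from_euler('xyz',s["ee_rot"]); Rt=R.from_euler('xyz',[np.pi+np.radians(tilt[0]),np.radians(tilt[1]),np.radians(psi_deg)])
    d=Rc.inv().apply(np.array(xyz)-s["eef_pos"]); r=np.degrees((Rc.inv()*Rt).as_rotvec())
    print("t",s["t"],"pos",s["eef_pos"].round(4),"rot",np.degrees(s["ee_rot"]).round(2),"F",s["force"].round(2),"T",s["torque"].round(3),"w",s["gripper_width"].round(4))
    print("shift mm",(d*1000).round(1),"turn",r.round(2)); return d,r
def st():
    s=sense(); print("t",round(s["t"],2),"pos",s["eef_pos"].round(4),"rot",np.degrees(s["ee_rot"]).round(2),"F",s["force"].round(2),"T",s["torque"].round(3),"w",s["gripper_width"].round(4),"q",s["qpos"].round(2))
E
python3 -c "
from h import *
goto([.4625,-.1862,.19],70.5)"
```

```text
Traceback (most recent call last):
  File "h.py", line 18, in goto
    print("t",s["t"],"pos",s["eef_pos"].round(4),"rot",np.degrees(s["ee_rot"]).round(2),"F",s["force"].round(2),"T",s["torque"].round(3),"w",s["gripper_width"].round(4))
                                                                                                                                             ^^^^^^^^^^^^^^^^^^^^^^^^
AttributeError: 'float' object has no attribute 'round'
```

```bash
sed -i 's/s\["gripper_width"\].round(4)/round(s["gripper_width"],4)/' h.py
python3 -c "
from h import *
goto([.4625,-.1862,.19],70.5)"
```

```text
t 1.0 pos [ 0.2552 -0.5153  0.2314] rot [179.99   0.    26.35] F [ 0.15 -0.2  -0.11] T [ 0.029 -0.015 -0.018] w 0.0856
shift mm [ 331.8 -202.9   41.3] turn [ 1.000e-02  0.000e+00 -4.415e+01]
```

>>> apply_moves(rows=[[[0.06,0.025,-0.015,0.002,0,0,-4],[0.06,0.06,-0.037,0.006,0,0,-9],[0.06,0.095,-0.058,0.011,0,0,-14],[0.06,0.13,-0.08,0.016,0,0,-19],[0.06,0.165,-0.101,0.02,0,0,-24]]], newtons=60)

```text
t: 1.42
eef_pos: [0.3587, -0.3499, 0.2111]
ee_rot: [3.141, -0.0, 0.882]
force: [1.1, -0.7, 0.8]
gripper_width: 0.06
```

```bash
python3 -c "
from h import *
goto([.4625,-.1862,.19],70.5)"
```

```text
t 1.4167 pos [ 0.3587 -0.3499  0.2111] rot [ 1.7999e+02 -1.0000e-02  5.0540e+01] F [ 1.07 -0.65  0.77] T [ 0.029 -0.021 -0.044] w 0.06
shift mm [192.3 -23.9  21.1] turn [ 1.000e-02 -0.000e+00 -1.996e+01]
```

>>> apply_moves(rows=[[[0.06,0.036,-0.005,0.004,0,0,-4],[0.06,0.074,-0.009,0.009,0,0,-9],[0.06,0.112,-0.014,0.013,0,0,-14],[0.06,0.152,-0.019,0.017,0,0,-18],[0.06,0.187,-0.0235,0.021,0,0,-20]]])

```text
t: 1.83
eef_pos: [0.4604, -0.1905, 0.1904]
ee_rot: [3.141, -0.0, 1.231]
force: [0.4, -0.1, -0.8]
gripper_width: 0.0604
```

```bash
python3 - <<'E'
from h import *
goto([.4625,-.1862,.125],70.5)
a=save("side","s1");b=save("top","t1")
for n,im in(("side",a),("top",b)):
    r=place_of(n,"fork_grip"); print(n,[(d["confidence"],w(n,d["location"]).round(4)) for d in r[:1]])
c=cv2.resize(a[150:390,200:400],None,fx=2,fy=2); d=cv2.resize(b[160:280,340:500],None,fx=2.4,fy=2.4)
im=np.zeros((480,790,3),np.uint8); im[:,:400]=c; im[:288,403:787]=d; cv2.imwrite("pics/m1.png",im)
E
```

```text
t 1.8333 pos [ 0.4604 -0.1905  0.1904] rot [ 1.7996e+02 -1.0000e-02  7.0540e+01] F [ 0.39 -0.09 -0.84] T [-0.054 -0.015  0.022] w 0.0604
shift mm [ 4.8  0.5 65.4] turn [ 0.04 -0.01  0.04]
side [(0.92, array([ 0.4665, -0.181 ,  0.1427]))]
top [(0.89, array([ 0.4615, -0.1881,  0.1434]))]
```

View pics/m1.png

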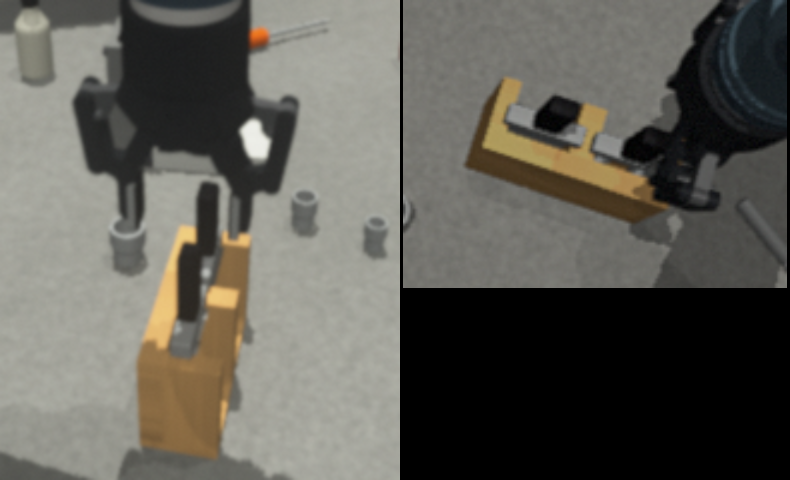

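>>> apply_moves(rows=[[[0.06,0.005,-0.0005,0.01,0,0,0],[0.06,0.005,-0.0005,0.028,0,0,0],[0.06,0.005,-0.0005,0.046,0,0,0],[0.06,0.005,-0.0005,0.06,0,0,0],[0.06,0.005,-0.0005,0.065,0,0,0]]])

```text
t: 2.45
eef_pos: [0.4588, -0.1886, 0.1235]
ee_rot: [-3.139, 0.0, 1.225]
force: [0.6, -0.8, 0.3]
gripper_width: 0.0599
```

>>> apply_moves(rows=[[[0.03,0,0,0,0,0,0],[0.018,0,0,0,0,0,0],[0.005,0,0,0,0,0,0],[0.005,0,0,0,0,0,0],[0.005,0,0,0,0,0,0]]], newtons=70)

```text
t: 2.87
eef_pos: [0.4617, -0.1886, 0.1266]
ee_rot: [3.139, 0.001, 1.227]
force: [-0.6, -0.6, 3.1]
gripper_width: 0.0143
```

```bash
python3 - <<'E'
from h import *
st()
a=save("side","s2");b=save("top","t2")
c=cv2.resize(a[150:390,200:400],None,fx=2,fy=2); d=cv2.resize(b[160:280,340:500],None,fx=2.4,fy=2.4)
im=np.zeros((480,790,3),np.uint8); im[:,:400]=c; im[:288,403:787]=d; cv2.imwrite("pics/m2.png",im)
E
```

```text
t 2.87 pos [ 0.4617 -0.1886  0.1266] rot [1.7984e+02 5.0000e-02 7.0330e+01] F [-0.6  -0.65  3.07] T [-0.072  0.019  0.008] w 0.0143 q [-0.51  0.28 -0.34  0.95 -0.    1.4 ]
```

View pics/m2.png

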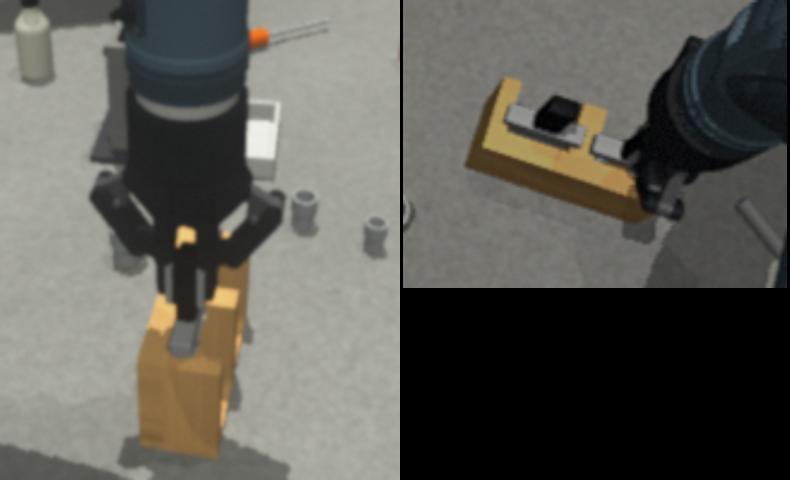

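>>> apply_moves(rows=[[[0.005,0,0,-0.004,0,0,0],[0.005,0,0,-0.014,0,0,0],[0.005,0,0,-0.032,0,0,0],[0.005,0,0,-0.055,0,0,0],[0.005,0,0,-0.08,0,0,0]]])

```text
t: 3.38
eef_pos: [0.4594, -0.1868, 0.2054]
ee_rot: [-3.138, -0.001, 1.228]
force: [0.7, -0.4, -2.9]
gripper_width: 0.014
```

>>> apply_moves(rows=[[[0.005,0,0,-0.02,0,0,0],[0.005,0,0,-0.04,0,0,0],[0.005,0,0,-0.055,0,0,0],[0.005,0,0,-0.06,0,0,0],[0.005,0,0,-0.06,0,0,0]]])

```text
t: 3.8
eef_pos: [0.4612, -0.1878, 0.2667]
ee_rot: [3.139, 0.0, 1.228]
force: [0.4, -0.6, -3.6]
gripper_width: 0.0142
```

```bash
python3 - <<'E'
from h import *
st()
a=save("side","s3");st();b=save("top","t3");st()
c=cv2.resize(a[150:390,200:400],None,fx=2,fy=2); d=cv2.resize(b[160:280,340:500],None,fx=2.4,fy=2.4)
im=np.zeros((480,790,3),np.uint8); im[:,:400]=c; im[:288,403:787]=d; cv2.imwrite("pics/m3.png",im)
E
```

```text
t 3.8 pos [ 0.4612 -0.1878  0.2667] rot [1.7988e+02 2.0000e-02 7.0360e+01] F [ 0.38 -0.56 -3.59] T [0.019 0.01  0.014] w 0.0142 q [-0.51  0.21 -0.06  1.3   0.    1.4 ]
t 3.85 pos [ 0.4607 -0.1876  0.2653] rot [179.99  -0.    70.36] F [-0.05 -1.24 -3.61] T [ 0.003  0.005 -0.024] w 0.014 q [-0.51  0.21 -0.06  1.3   0.    1.4 ]
t 3.9 pos [ 0.4602 -0.1874  0.2645] rot [-1.7992e+02 -2.0000e-02  7.0350e+01] F [-0.09  1.55 -3.4 ] T [-0.008  0.055  0.02 ] w 0.0141 q [-0.51  0.21 -0.06  1.3   0.    1.4 ]
```

View pics/m3.png

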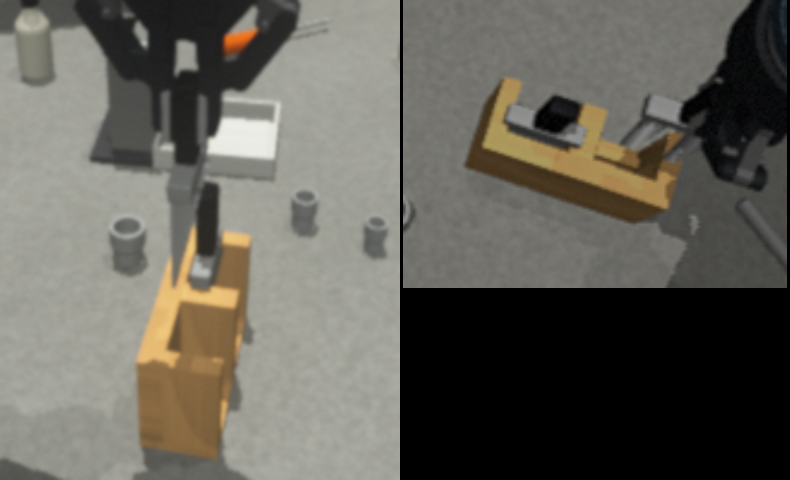

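```bash
python3 - <<'E'
from h import *
goto([.507,.181,.305],72)
E
```

```text
t 3.9 pos [ 0.4602 -0.1874  0.2645] rot [-1.7992e+02 -2.0000e-02  7.0350e+01] F [-0.09  1.55 -3.4 ] T [-0.008  0.055  0.02 ] w 0.0141
shift mm [362.7 -79.9 -40.3] turn [-0.08 -0.02 -1.65]
```

>>> apply_moves(rows=[[[0.005,0,0,-0.01,0,0,0],[0.005,0,0,-0.025,0,0,0],[0.005,0.005,0,-0.038,0,0,0],[0.005,0.02,0,-0.043,0,0,0],[0.005,0.045,0.005,-0.043,0,0,0]]])

```text
t: 4.32
eef_pos: [0.4798, -0.1479, 0.3083]
ee_rot: [-3.141, 0.001, 1.224]
force: [0.1, -0.3, -2.8]
gripper_width: 0.0139
```

```bash
python3 - <<'E'
from h import *
goto([.507,.181,.305],72)
E
```

```text
t 4.3167 pos [ 0.4798 -0.1479  0.3083] rot [-1.7996e+02  7.0000e-02  7.0160e+01] F [ 0.06 -0.26 -2.76] T [-0.033 -0.076 -0.025] w 0.0139
shift mm [318.6 -86.    3. ] turn [-0.04  0.07 -1.84]
```

>>> apply_moves(rows=[[[0.005,0.028,-0.008,0,0,0,0],[0.005,0.06,-0.016,0,0,0,0],[0.005,0.095,-0.026,0,0,0,-0.5],[0.005,0.13,-0.035,0,0,0,-1],[0.005,0.165,-0.045,0,0,0,-1]]])

```text
t: 4.73
eef_pos: [0.4926, 0.0251, 0.3065]
ee_rot: [-3.138, 0.001, 1.245]
force: [0.4, -0.7, -3.9]
gripper_width: 0.0143
```

>>> apply_moves(rows=[[[0.005,0.035,-0.009,0,0,0,0],[0.005,0.07,-0.018,0,0,0,0],[0.005,0.103,-0.027,0,0,0,-0.5],[0.005,0.13,-0.035,0,0,0,-0.8],[0.005,0.145,-0.038,0,0,0,-0.8]]])

```text
t: 5.15
eef_pos: [0.5026, 0.1762, 0.3063]
ee_rot: [-3.138, 0.001, 1.263]
force: [0.9, -0.5, -3.2]
gripper_width: 0.0143
```

```bash
python3 - <<'E'
from h import *
goto([.507,.181,.265],72)
a=save("side","s4");b=save("top","t4")
goto([.507,.181,.265],72)
E
```

```text
t 5.15 pos [0.5026 0.1762 0.3063] rot [-1.7978e+02  3.0000e-02  7.2340e+01] F [ 0.86 -0.5  -3.16] T [-0.044 -0.046  0.001] w 0.0143
shift mm [ 5.9  2.9 41.3] turn [-0.22  0.03  0.34]
t 5.25 pos [0.503  0.1754 0.3062] rot [-1.7981e+02  6.0000e-02  7.2380e+01] F [ 0.17 -1.43 -3.3 ] T [-0.074 -0.021  0.025] w 0.0143
shift mm [ 6.6  2.2 41.2] turn [-0.19  0.06  0.38]
```

View pics/s4.png

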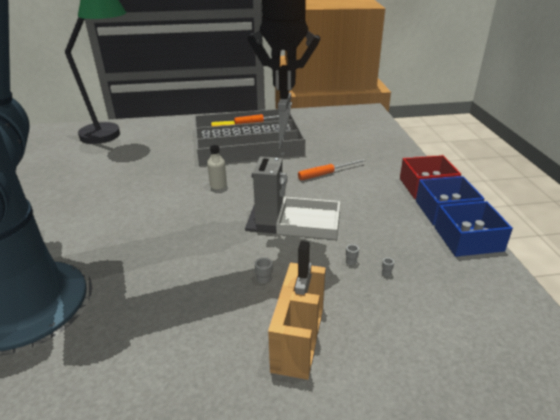

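View pics/t4.png

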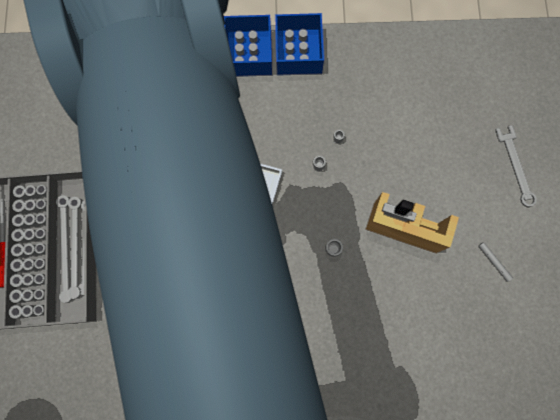

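```bash
python3 - <<'E'
from h import *
b=cv2.imread("pics/top0.png");a=cv2.imread("pics/side0.png")
def z(im,x0,y0,x1,y1,k,name,pts=[]):
    c=cv2.resize(im[y0:y1,x0:x1],None,fx=k,fy=k,interpolation=cv2.INTER_CUBIC)
    for u,v in pts: cv2.circle(c,(int((u-x0+.5)*k),int((v-y0+.5)*k)),2,(0,0,255),-1)
    cv2.imwrite(f"pics/{name}.png",c)
o=np.array([.4912,.1850]);th=np.radians(-18)
ey=np.array([np.cos(th),np.sin(th)]);ex=np.array([-ey[1]*-1,0]);ex=np.array([ey[1],-ey[0]])
def S(x,y,zz): return np.r_[o+ex*x+ey*y,zz]
P=[S(x,y,.137) for x in(-37,37) for y in(0,-50)]
P=[S(x*1e-3,y*1e-3,zz) for x in(-37,37) for y in(0,-50) for zz in(.137,)]+[S(x*1e-3,.015,.105) for x in (-9.5,0,9.5)]+[S(0,.015,.1145)]+[S(x*1e-3,.008,.1105) for x in (-23,23)]+[S(x*1e-3,y*1e-3,.026) for x in(-51,51) for y in(4,126)]
z(b,205,150,290,250,6.5,"o1",proj("top",P)); z(a,240,145,350,245,7,"o2",proj("side",P))
E
```

```text
(no output)
```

View pics/o1.png

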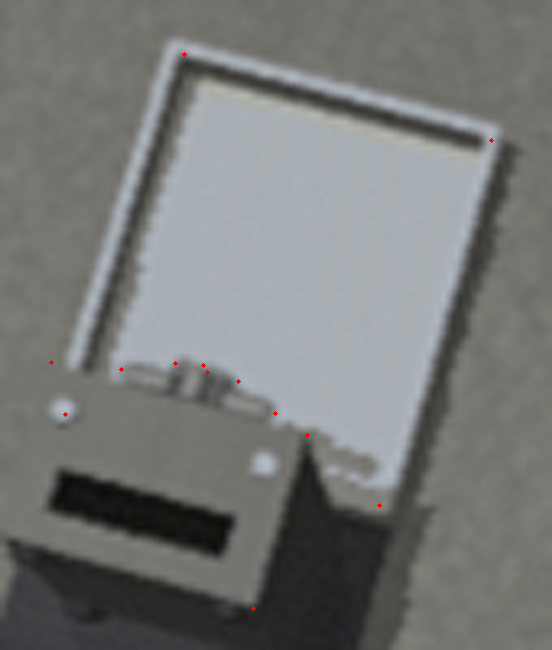

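View pics/o2.png

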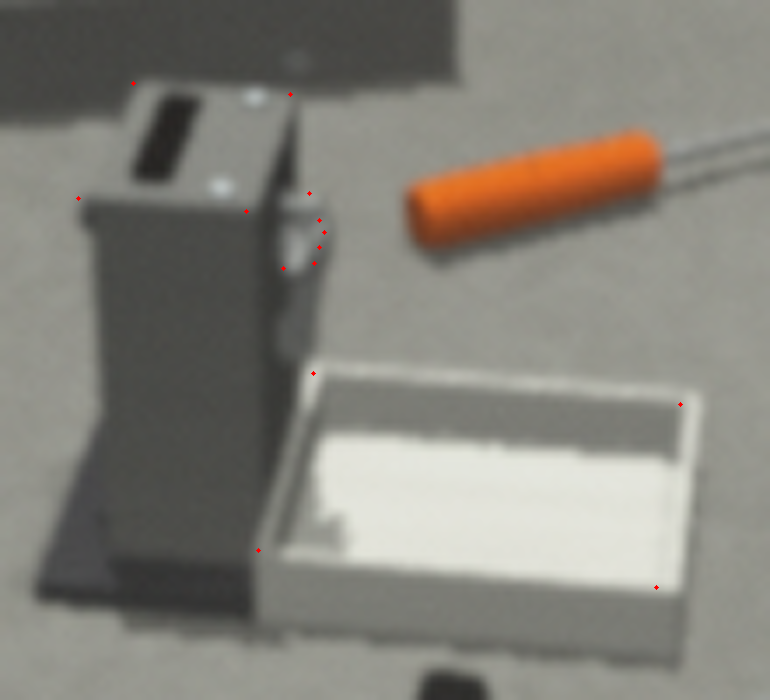

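```bash
python3 - <<'E'
from h import *
goto([.5057,.178,.258],72)
E
```

```text
t 5.25 pos [0.503  0.1754 0.3062] rot [-1.7981e+02  6.0000e-02  7.2380e+01] F [ 0.17 -1.43 -3.3 ] T [-0.074 -0.021  0.025] w 0.0143
shift mm [ 3.3  1.9 48.2] turn [-0.19  0.06  0.38]
```

>>> apply_moves(rows=[[[0.005,0.001,0.001,0.008,0,0,0.3],[0.005,0.003,0.002,0.02,0,0,0.3],[0.005,0.003,0.002,0.034,0,0,0.3],[0.005,0.003,0.002,0.044,0,0,0.3],[0.005,0.003,0.002,0.048,0,0,0.3]]])

```text
t: 5.67
eef_pos: [0.5054, 0.1736, 0.2573]
ee_rot: [-3.138, 0.003, 1.252]
force: [0.3, -0.1, -2.3]
gripper_width: 0.0143
```

```bash
cat >> h.py <<'E'
def zoom(im,x0,y0,x1,y1,k,name,pts=[]):
    c=cv2.resize(im[y0:y1,x0:x1],None,fx=k,fy=k,interpolation=cv2.INTER_CUBIC)
    for u,v in pts: cv2.circle(c,(int((u-x0+.5)*k),int((v-y0+.5)*k)),2,(0,0,255),-1)
    cv2.imwrite(f"pics/{name}.png",c)
E
python3 - <<'E'
from h import *
goto([.5057,.178,.258],72)
a=save("side","s5"); zoom(a,235,60,345,215,3.8,"s5z")
goto([.5057,.178,.258],72)
E
```

```text
t 5.6667 pos [0.5054 0.1736 0.2573] rot [-1.7977e+02  1.7000e-01  7.1730e+01] F [ 0.32 -0.07 -2.33] T [-0.058  0.051 -0.068] w 0.0143
shift mm [ 4.3 -1.1 -0.8] turn [-0.23  0.17 -0.27]
t 5.7167 pos [0.5054 0.1736 0.2574] rot [-1.7977e+02  1.7000e-01  7.1730e+01] F [-0.49  0.74 -4.11] T [-0.032  0.063 -0.034] w 0.0141
shift mm [ 4.2 -1.  -0.6] turn [-0.23  0.17 -0.27]
```

View pics/s5z.png

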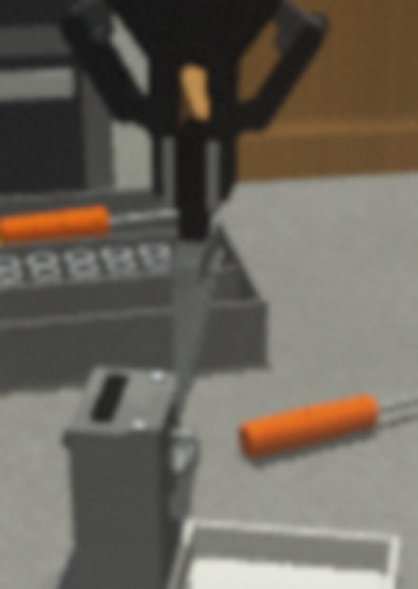

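>>> apply_moves(rows=[[[0.005,0.002,0,0,0,0,0],[0.005,0.004,-0.001,0,0.1,-0.1,0],[0.005,0.004,-0.001,0,0.2,-0.1,0],[0.005,0.004,-0.001,0,0.2,-0.1,0],[0.005,0.004,-0.001,0,0.2,-0.1,0]]])

```text
t: 6.13
eef_pos: [0.5076, 0.1794, 0.2608]
ee_rot: [-3.139, 0.001, 1.254]
force: [-0.3, -1.0, -3.1]
gripper_width: 0.0139
```

```bash
python3 - <<'E'
from h import *
goto([.5057,.178,.258],72)
E
```

```text
t 6.1333 pos [0.5076 0.1794 0.2608] rot [-1.7986e+02  8.0000e-02  7.1840e+01] F [-0.33 -1.   -3.1 ] T [ 0.012  0.032 -0.017] w 0.0139
shift mm [-2.  -1.3  2.8] turn [-0.14  0.08 -0.16]
```

>>> apply_moves(rows=[[[0.005,0,0,0,0,0,0],[0.005,0,0,0,0,0,0],[0.005,0,0,0,0,0,0],[0.005,0,0,0,0,0,0],[0.005,0,0,0,0,0,0]]])

```text
t: 6.55
eef_pos: [0.5071, 0.1794, 0.2603]
ee_rot: [-3.138, 0.002, 1.254]
force: [-0.1, 0.3, -3.8]
gripper_width: 0.0146
```

```bash
python3 - <<'E'
from h import *
for i in range(6):
    goto([.5057,.178,.258],72); read_camera("side")
E
```

```text
t 6.55 pos [0.5071 0.1794 0.2603] rot [-1.798e+02  1.100e-01  7.184e+01] F [-0.06  0.29 -3.83] T [-0.094 -0.005 -0.074] w 0.0146
shift mm [-1.7 -0.9  2.3] turn [-0.2   0.1  -0.16]
t 6.6 pos [0.5071 0.1794 0.2603] rot [-1.798e+02  1.100e-01  7.184e+01] F [-0.33  0.37 -3.17] T [ 0.041  0.033 -0.056] w 0.0141
shift mm [-1.7 -0.9  2.3] turn [-0.2   0.11 -0.16]
t 6.65 pos [0.5071 0.1794 0.2603] rot [-1.798e+02  1.100e-01  7.185e+01] F [ 0.36 -0.38 -3.15] T [-0.024 -0.033 -0.002] w 0.0141
shift mm [-1.7 -0.9  2.3] turn [-0.2   0.11 -0.15]
t 6.7 pos [0.5071 0.1794 0.2603] rot [-1.798e+02  1.100e-01  7.185e+01] F [ 0.38  0.06 -2.91] T [-0.013  0.009 -0.018] w 0.0142
shift mm [-1.7 -0.9  2.3] turn [-0.2   0.11 -0.15]
t 6.75 pos [0.5071 0.1794 0.2603] rot [-1.798e+02  1.000e-01  7.184e+01] F [-1.39  0.14 -2.7 ] T [-0.03  -0.01  -0.007] w 0.0141
shift mm [-1.7 -0.9  2.3] turn [-0.2   0.1  -0.16]
t 6.8 pos [0.5071 0.1794 0.2602] rot [-1.798e+02  1.100e-01  7.185e+01] F [-0.61 -0.15 -3.24] T [-0.043 -0.023 -0.011] w 0.014
shift mm [-1.7 -0.9  2.3] turn [-0.2   0.11 -0.15]
```

>>> apply_moves(rows=[[[0.005,-0.001,0,0.004,0,0,0],[0.005,-0.001,0,0.009,0,0,0],[0.005,-0.001,0,0.014,0.1,0,0],[0.005,-0.001,0,0.019,0.1,0,0],[0.005,-0.001,0,0.022,0.1,0,0]]])

```text
t: 7.27
eef_pos: [0.5062, 0.1783, 0.2371]
ee_rot: [-3.135, 0.003, 1.254]
force: [0.1, 0.2, -2.8]
gripper_width: 0.0141
```

```bash
python3 - <<'E'
from h import *
goto([.5057,.178,.238],72)
a=save("side","s6"); zoom(a,250,100,320,200,6,"s6z")
E
```

```text
t 7.2667 pos [0.5062 0.1783 0.2371] rot [-1.7962e+02  1.5000e-01  7.1840e+01] F [ 0.07  0.19 -2.83] T [-0.073  0.038  0.021] w 0.0141
shift mm [-0.4 -0.4 -0.9] turn [-0.38  0.15 -0.16]
```

View pics/s6z.png

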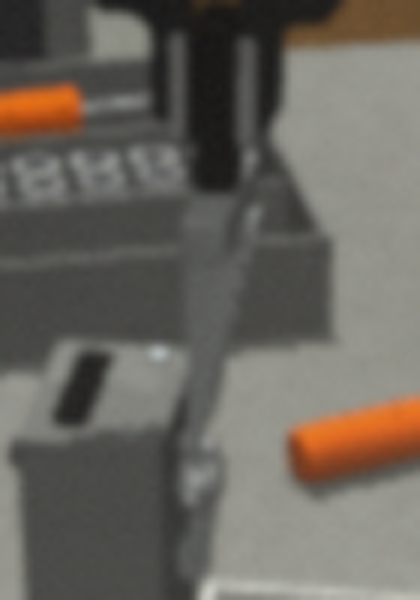

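>>> apply_moves(rows=[[[0.005,0,-0.001,0,-0.1,0,0],[0.005,0,-0.002,0,-0.2,0.1,0],[0.005,0,-0.003,0,-0.4,0.1,-0.1],[0.005,0,-0.004,0,-0.4,0.1,-0.1],[0.005,0,-0.005,0,-0.4,0.1,-0.1]]])

```text
t: 7.73
eef_pos: [0.5019, 0.1801, 0.2387]
ee_rot: [3.139, -0.0, 1.256]
force: [0.7, 0.2, -1.9]
gripper_width: 0.0141
```

```bash
cat >> h.py <<'E'
o=np.array([.4912,.1850]);th=np.radians(-18)
ey=np.array([np.cos(th),np.sin(th)]);ex=np.array([ey[1],-ey[0]])
def ss():
    s=sense(); p=s["eef_pos"]; d=p[:2]-o; F=s["force"]
    print("t",round(s["t"],2),"stand x %.1f y %.1f tip z %.1f"%(d@ex*1e3,d@ey*1e3,p[2]*1e3-113),"F x %.1f y %.1f z %.1f"%(F[:2]@ex,F[:2]@ey,F[2]),"T",s["torque"].round(2)); goto([*(o+ex*.0022+ey*.008),p[2]],72)
E
python3 -c "
from h import *
ss()"
```

```text
t 7.73 stand x 1.4 y 11.7 tip z 125.7 F x -0.5 y 0.6 z -1.9 T [ 0.02  0.04 -0.03]
t 7.7333 pos [0.5019 0.1801 0.2387] rot [ 1.7986e+02 -1.0000e-02  7.1950e+01] F [ 0.74  0.24 -1.95] T [ 0.016  0.036 -0.032] w 0.0141
shift mm [-0.8 -3.7 -0. ] turn [ 0.14 -0.01 -0.05]
```

Gap about 4 mm; continue gently.

>>> apply_moves(rows=[[[0.005,0,-0.0005,0,0,0,0],[0.005,-0.0003,-0.001,0,0,0,0],[0.005,-0.0005,-0.0015,0,0,0,0],[0.005,-0.0005,-0.002,0,0,0,0],[0.005,-0.0005,-0.002,0,0,0,0]]])

```text
t: 8.15
eef_pos: [0.4999, 0.1801, 0.2383]
ee_rot: [3.14, 0.0, 1.256]
force: [0.6, 0.3, -3.0]
gripper_width: 0.0143
```

```bash
python3 -c "
from h import *
ss()"
```

```text
t 8.15 stand x 2.0 y 9.8 tip z 125.3 F x -0.5 y 0.5 z -3.0 T [0.02 0.01 0.  ]
t 8.15 pos [0.4999 0.1801 0.2383] rot [1.799e+02 1.000e-02 7.194e+01] F [ 0.64  0.33 -3.02] T [0.022 0.007 0.005] w 0.0143
shift mm [-0.2 -1.8 -0. ] turn [ 0.1   0.01 -0.06]
```

>>> apply_moves(rows=[[[0.005,0,-0.0005,0,0,0,0],[0.005,0,-0.001,0,0,0,0],[0.005,0,-0.0015,0,0,0,0],[0.005,0,-0.002,0,0,0,0],[0.005,0,-0.002,0,0,0,0]]])

```text
t: 8.57
eef_pos: [0.4984, 0.1807, 0.2384]
ee_rot: [3.139, 0.0, 1.256]
force: [1.0, -0.2, -4.5]
gripper_width: 0.0143
```

```bash
python3 -c "
from h import *
ss()"
```

```text
t 8.57 stand x 1.9 y 8.2 tip z 125.4 F x -0.1 y 1.0 z -4.5 T [-0.14 -0.43  0.01]
t 8.5667 pos [0.4984 0.1807 0.2384] rot [179.84   0.    71.95] F [ 1.03 -0.19 -4.48] T [-0.136 -0.427  0.007] w 0.0143
shift mm [-0.3 -0.2 -0. ] turn [ 0.16  0.   -0.05]
```

```bash
python3 -c "
from h import *
for i in range(4):
  ss(); a=read_camera('side')
im=save('side','s7'); zoom(im,250,100,320,200,6,'s7z')
"
```

```text
t 8.57 stand x 1.9 y 8.2 tip z 125.4 F x -0.1 y 1.0 z -4.5 T [-0.14 -0.43  0.01]
t 8.5667 pos [0.4984 0.1807 0.2384] rot [179.84   0.    71.95] F [ 1.03 -0.19 -4.48] T [-0.136 -0.427  0.007] w 0.0143
shift mm [-0.3 -0.2 -0. ] turn [ 0.16  0.   -0.05]
t 8.62 stand x 1.9 y 8.3 tip z 125.4 F x -0.0 y 1.3 z -4.0 T [-0.09 -0.45 -0.02]
t 8.6167 pos [0.4985 0.1806 0.2384] rot [179.84   0.    71.94] F [ 1.21 -0.36 -4.02] T [-0.094 -0.446 -0.019] w 0.0145
shift mm [-0.3 -0.3 -0. ] turn [ 0.16  0.   -0.06]
t 8.67 stand x 1.9 y 8.2 tip z 125.4 F x 0.1 y 1.6 z -3.3 T [-0.19 -0.44  0.03]
t 8.6667 pos [0.4984 0.1806 0.2384] rot [179.85   0.    71.94] F [ 1.52 -0.63 -3.32] T [-0.189 -0.437  0.029] w 0.0142
shift mm [-0.3 -0.2 -0. ] turn [ 0.15  0.   -0.06]
t 8.72 stand x 1.9 y 8.2 tip z 125.4 F x 0.2 y 2.4 z -3.2 T [-0.17 -0.57 -0.  ]
t 8.7167 pos [0.4984 0.1806 0.2384] rot [179.85   0.    71.94] F [ 2.24 -0.95 -3.21] T [-0.167 -0.566 -0.005] w 0.0138
shift mm [-0.3 -0.2 -0. ] turn [ 0.15  0.   -0.06]
```

View pics/s7z.png

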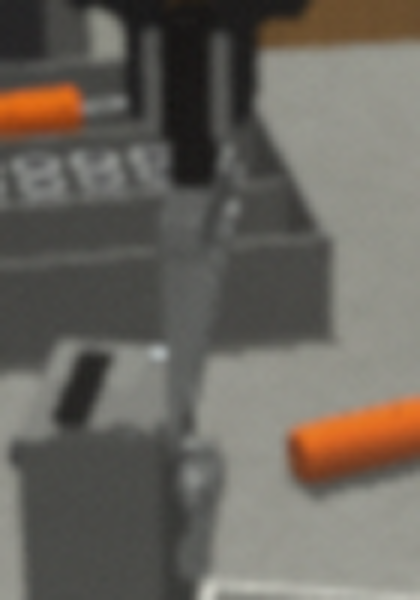

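>>> apply_moves(rows=[[[0.005,0,0,0.001,0,0,0],[0.005,0,0,0.003,0,0,0],[0.005,0,0,0.005,0,0,0],[0.005,0,0,0.007,0,0,0],[0.005,0,0,0.008,0,0,0]]])

```text
t: 9.23
eef_pos: [0.4985, 0.1807, 0.2302]
ee_rot: [3.139, -0.0, 1.256]
force: [2.1, -0.1, -1.8]
gripper_width: 0.014
```

```bash
python3 -c "
from h import *
ss()"
```

```text
t 9.23 stand x 1.8 y 8.2 tip z 117.2 F x -0.5 y 2.0 z -1.8 T [-0.21 -0.73  0.05]
t 9.2333 pos [0.4985 0.1807 0.2302] rot [ 1.7985e+02 -1.0000e-02  7.1940e+01] F [ 2.07 -0.13 -1.8 ] T [-0.214 -0.73   0.051] w 0.014
shift mm [-0.4 -0.2 -0. ] turn [ 0.15 -0.01 -0.06]
```

>>> apply_moves(rows=[[[0.005,0,0.0002,0.001,0,0,0],[0.005,0,0.0003,0.003,0,0,0],[0.005,0,0.0003,0.005,0,0,0],[0.005,0,0.0003,0.007,0,0,0],[0.005,0,0.0003,0.008,0,0,0]]])

```text
t: 9.65
eef_pos: [0.4985, 0.1806, 0.2221]
ee_rot: [3.139, 0.0, 1.256]
force: [2.8, -0.4, -1.3]
gripper_width: 0.0143
```

```bash
python3 -c "
from h import *
ss()"
```

```text
t 9.65 stand x 1.9 y 8.4 tip z 109.1 F x -0.5 y 2.8 z -1.3 T [-0.23 -0.81  0.04]
t 9.65 pos [0.4985 0.1806 0.2221] rot [1.7988e+02 1.0000e-02 7.1940e+01] F [ 2.82 -0.43 -1.34] T [-0.234 -0.813  0.044] w 0.0143
shift mm [-0.3 -0.3 -0. ] turn [ 0.12  0.01 -0.06]
```

>>> apply_moves(rows=[[[0.005,0,0.0005,0.001,0,0,0],[0.005,0,0.0005,0.0025,0,0,0],[0.005,0,0.0005,0.004,0,0,0],[0.005,0,0.0005,0.0055,0,0,0],[0.005,0,0.0005,0.006,0,0,0]]])

```text
t: 10.07
eef_pos: [0.4987, 0.1804, 0.216]
ee_rot: [3.14, 0.0, 1.256]
force: [1.7, -1.8, -1.0]
gripper_width: 0.0148
```

```bash
python3 -c "
from h import *
ss()
im=save('side','s8'); zoom(im,250,100,320,200,6,'s8z')"
```

```text
t 10.07 stand x 2.0 y 8.6 tip z 103.0 F x 1.2 y 2.2 z -1.0 T [-0.19 -0.56  0.05]
t 10.0667 pos [0.4987 0.1804 0.216 ] rot [1.7991e+02 1.0000e-02 7.1940e+01] F [ 1.71 -1.84 -0.95] T [-0.186 -0.555  0.054] w 0.0148
shift mm [-0.2 -0.6 -0. ] turn [ 0.09  0.01 -0.06]
```

View pics/s8z.png

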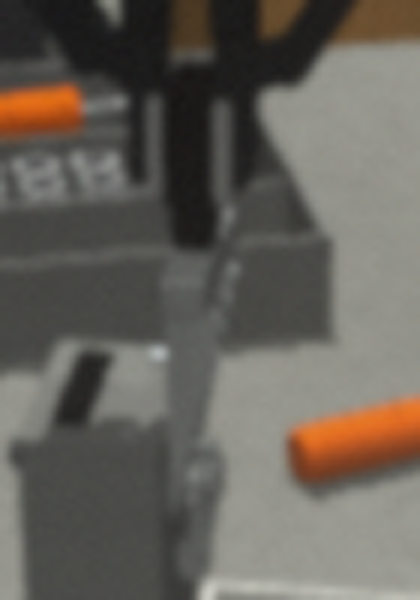

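>>> apply_moves(rows=[[[0.005,0,0,0.001,0,0,0],[0.005,0,0,0.003,0,0,0],[0.005,0,0,0.005,0,0,0],[0.005,0,0,0.007,0,0,0],[0.005,0,0,0.008,0,0,0]]])

```text
t: 10.53
eef_pos: [0.499, 0.1808, 0.2087]
ee_rot: [3.139, -0.001, 1.256]
force: [1.2, 0.2, 4.4]
gripper_width: 0.0141
```

```bash
python3 -c "
from h import *
ss()"
```

```text
t 10.53 stand x 1.6 y 8.7 tip z 95.7 F x -0.6 y 1.1 z 4.4 T [ 0.02 -0.08  0.12]
t 10.5333 pos [0.499  0.1808 0.2087] rot [ 1.7987e+02 -5.0000e-02  7.1960e+01] F [1.19 0.24 4.42] T [ 0.017 -0.081  0.119] w 0.0141
shift mm [-0.6 -0.7 -0. ] turn [ 0.13 -0.05 -0.04]
```

>>> apply_moves(rows=[[[0.005,0,0,0.001,0,0,0],[0.005,0,0,0.0025,0,0,0],[0.005,0,-0.0001,0.004,0,0,0],[0.005,0,-0.0002,0.0055,0,0,0],[0.005,0,-0.0002,0.006,0,0,0]]])

```text
t: 10.95
eef_pos: [0.4991, 0.1808, 0.2028]
ee_rot: [3.139, -0.001, 1.256]
force: [1.6, 0.3, 5.2]
gripper_width: 0.0143
```

```bash
python3 -c "
from h import *
ss()"
```

```text
t 10.95 stand x 1.5 y 8.8 tip z 89.8 F x -0.7 y 1.4 z 5.2 T [ 0.06 -0.12  0.08]
t 10.95 pos [0.4991 0.1808 0.2028] rot [ 1.7984e+02 -6.0000e-02  7.1950e+01] F [1.57 0.26 5.23] T [ 0.056 -0.123  0.076] w 0.0143
shift mm [-0.7 -0.8 -0. ] turn [ 0.16 -0.06 -0.05]
```

>>> apply_moves(rows=[[[0.005,0,0,0.0015,0,0,0],[0.005,0,0,0.003,0,0,0],[0.005,0,-0.0001,0.005,0,0,0],[0.005,0,-0.0002,0.007,0,0,0],[0.005,0,-0.0003,0.008,0,0,0]]])

```text
t: 11.37
eef_pos: [0.499, 0.1808, 0.1947]
ee_rot: [3.138, -0.001, 1.256]
force: [1.9, -0.0, 4.2]
gripper_width: 0.0144
```

```bash
python3 -c "
from h import *
ss()
im=save('side','s9'); zoom(im,250,100,320,200,6,'s9z')"
```

```text
t 11.37 stand x 1.6 y 8.8 tip z 81.7 F x -0.6 y 1.8 z 4.2 T [-0.02 -0.39  0.1 ]
t 11.3667 pos [0.499  0.1808 0.1947] rot [ 1.7981e+02 -5.0000e-02  7.1950e+01] F [ 1.89 -0.01  4.15] T [-0.025 -0.385  0.102] w 0.0144
shift mm [-0.6 -0.8 -0. ] turn [ 0.19 -0.05 -0.05]
```

View pics/s9z.png

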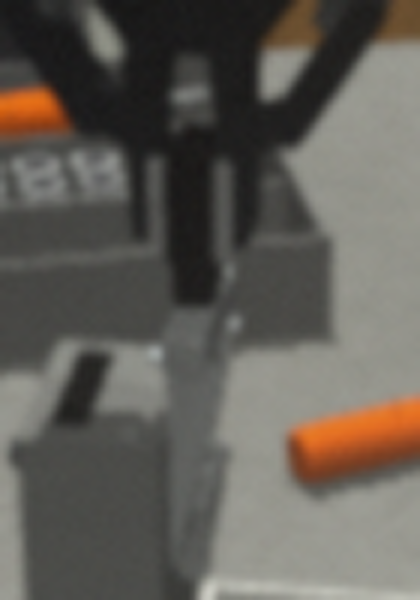

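Clip is visibly being pushed outward ahead of the wedge's front; forces modest. Continue.

>>> apply_moves(rows=[[[0.005,0,0,0.0015,0,0,0],[0.005,0,0,0.003,0,0,0],[0.005,0,0,0.005,0,0,0],[0.005,0,0,0.007,0,0,0],[0.005,0,0,0.008,0,0,0]]])

```text
t: 11.83
eef_pos: [0.499, 0.1805, 0.1863]
ee_rot: [3.139, -0.0, 1.256]
force: [2.1, -1.1, 4.2]
gripper_width: 0.0142
```

```bash
python3 -c "
from h import *
ss()"
```

```text
t 11.83 stand x 1.9 y 8.8 tip z 73.3 F x 0.4 y 2.3 z 4.2 T [-0.08 -0.6   0.09]
t 11.8333 pos [0.499  0.1805 0.1863] rot [179.83  -0.    71.94] F [ 2.07 -1.11  4.16] T [-0.082 -0.597  0.09 ] w 0.0142
shift mm [-0.3 -0.8 -0. ] turn [ 0.17 -0.   -0.06]
```

>>> apply_moves(rows=[[[0.005,0,0,0.0015,0,0,0],[0.005,0,0,0.003,0,0,0],[0.005,0,0,0.0045,0,0,0],[0.005,0,0,0.0055,0,0,0],[0.005,0,0,0.006,0,0,0]]])

```text
t: 12.25
eef_pos: [0.499, 0.1805, 0.1806]
ee_rot: [3.138, -0.0, 1.256]
force: [2.4, -0.8, 5.3]
gripper_width: 0.0143
```

```bash
python3 -c "
from h import *
ss()
im=save('side','s10'); zoom(im,250,100,350,240,5,'s10z')"
```

```text
t 12.25 stand x 1.9 y 8.8 tip z 67.6 F x 0.1 y 2.5 z 5.3 T [-0.15 -0.51  0.1 ]
t 12.25 pos [0.499  0.1805 0.1806] rot [ 1.7982e+02 -1.0000e-02  7.1940e+01] F [ 2.36 -0.85  5.31] T [-0.147 -0.514  0.101] w 0.0143
shift mm [-0.3 -0.8 -0. ] turn [ 0.18 -0.01 -0.06]
```

View pics/s10z.png

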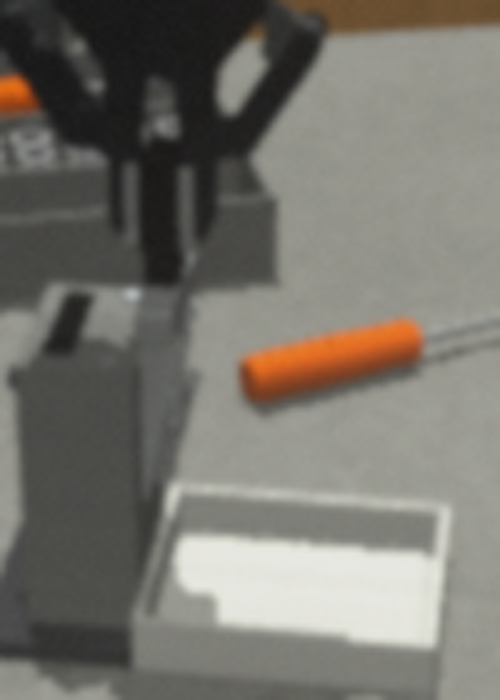

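>>> apply_moves(rows=[[[0.005,0,0,0.0015,0,0,0],[0.005,0,0,0.003,0,0,0],[0.005,0,0,0.0045,0,0,0],[0.005,0,0,0.0055,0,0,0],[0.005,0,0,0.006,0,0,0]]])

```text
t: 12.72
eef_pos: [0.4989, 0.1802, 0.1737]
ee_rot: [3.139, 0.001, 1.255]
force: [5.3, -0.9, 0.5]
gripper_width: 0.014
```

```bash
python3 -c "
from h import *
ss()"
```

```text
t 12.72 stand x 2.2 y 8.8 tip z 60.7 F x -0.8 y 5.3 z 0.5 T [-0.38 -1.23  0.07]
t 12.7167 pos [0.4989 0.1802 0.1737] rot [1.7985e+02 5.0000e-02 7.1920e+01] F [ 5.29 -0.85  0.53] T [-0.384 -1.232  0.067] w 0.014
shift mm [-0.  -0.8 -0. ] turn [ 0.15  0.05 -0.08]
```

>>> apply_moves(rows=[[[0.005,0,0,0.0015,0,0,0],[0.005,0,0,0.003,0,0,0],[0.005,0,0,0.0045,0,0,0],[0.005,0,0,0.0055,0,0,0],[0.005,0,0,0.006,0,0,0]]])

```text
t: 13.13
eef_pos: [0.499, 0.1801, 0.1675]
ee_rot: [3.139, 0.001, 1.255]
force: [5.6, -1.9, -0.0]
gripper_width: 0.0141
```

```bash
python3 -c "
from h import *
ss()
im=save('side','s11'); zoom(im,250,100,350,240,5,'s11z')"
```

```text
t 13.13 stand x 2.3 y 8.9 tip z 54.5 F x 0.1 y 5.9 z -0.0 T [-0.44 -1.31  0.17]
t 13.1333 pos [0.499  0.1801 0.1675] rot [1.7984e+02 7.0000e-02 7.1930e+01] F [ 5.58 -1.95 -0.04] T [-0.438 -1.309  0.169] w 0.0141
shift mm [ 0.1 -0.9 -0. ] turn [ 0.16  0.07 -0.07]
```

View pics/s11z.png

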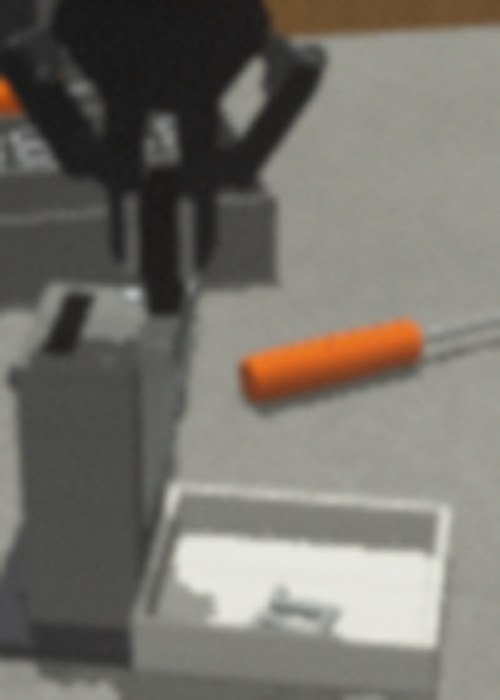

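>>> apply_moves(rows=[[[0.005,0,0.0005,0.0005,0,0,0],[0.005,0,0.0005,0.0015,0,0,0],[0.005,0,0.0005,0.0025,0,0,0],[0.005,0,0.0005,0.0035,0,0,0],[0.005,0,0.0005,0.004,0,0,0]]])

```text
t: 13.6
eef_pos: [0.4992, 0.18, 0.1636]
ee_rot: [3.139, 0.001, 1.255]
force: [5.8, -1.8, -0.2]
gripper_width: 0.0142
```

```bash
python3 -c "
from h import *
ss()"
```

```text
t 13.6 stand x 2.3 y 9.1 tip z 50.6 F x -0.1 y 6.1 z -0.2 T [-0.37 -1.15  0.17]
t 13.6 pos [0.4992 0.18   0.1636] rot [1.7988e+02 7.0000e-02 7.1930e+01] F [ 5.83 -1.78 -0.17] T [-0.374 -1.151  0.168] w 0.0142
shift mm [ 0.1 -1.1 -0. ] turn [ 0.12  0.07 -0.07]
```

>>> apply_moves(rows=[[[0.005,0,0.0005,0.0005,0,0,0],[0.005,0,0.0008,0.0015,0,0,0],[0.005,0,0.0008,0.002,0,0,0],[0.005,0,0.0008,0.0025,0,0,0],[0.005,0,0.0008,0.003,0,0,0]]])

```text
t: 14.02
eef_pos: [0.4993, 0.18, 0.1609]
ee_rot: [3.141, 0.001, 1.256]
force: [2.8, -1.8, -0.4]
gripper_width: 0.0143
```

```bash
python3 -c "
from h import *
ss()"
```

```text
t 14.02 stand x 2.2 y 9.2 tip z 47.9 F x 0.9 y 3.2 z -0.4 T [-0.41 -0.8   0.09]
t 14.0167 pos [0.4993 0.18   0.1609] rot [1.7994e+02 4.0000e-02 7.1940e+01] F [ 2.79 -1.81 -0.38] T [-0.406 -0.797  0.09 ] w 0.0143
shift mm [ 0.  -1.2 -0. ] turn [ 0.06  0.04 -0.06]
```

>>> apply_moves(rows=[[[0.005,0,0,0.0005,0,0,0],[0.005,0,0,0.001,0,0,0],[0.005,0,0,0.002,0,0,0],[0.005,0,0,0.0025,0,0,0],[0.005,0,0,0.003,0,0,0]]])

```text
t: 14.43
eef_pos: [0.4994, 0.1803, 0.1581]
ee_rot: [3.14, 0.0, 1.256]
force: [2.4, -0.9, -0.3]
gripper_width: 0.0138
```

```bash
python3 -c "
from h import *
ss()"
```

```text
t 14.43 stand x 2.0 y 9.3 tip z 45.1 F x 0.1 y 2.5 z -0.3 T [-0.28 -0.66  0.12]
t 14.4333 pos [0.4994 0.1803 0.1581] rot [179.93   0.    71.95] F [ 2.38 -0.9  -0.34] T [-0.282 -0.658  0.119] w 0.0138
shift mm [-0.2 -1.3 -0. ] turn [ 0.07  0.   -0.05]
```

>>> apply_moves(rows=[[[0.005,0,0.0003,0.0005,0,0,0],[0.005,0,0.0004,0.001,0,0,0],[0.005,0,0.0004,0.0015,0,0,0],[0.005,0,0.0004,0.002,0,0,0],[0.005,0,0.0004,0.0025,0,0,0]]])

```text
t: 14.85
eef_pos: [0.4995, 0.1801, 0.1555]
ee_rot: [3.141, 0.0, 1.256]
force: [1.8, -0.0, -1.9]
gripper_width: 0.0145
```

```bash
python3 -c "
from h import *
ss()"
```

```text
t 14.85 stand x 2.1 y 9.4 tip z 42.5 F x -0.5 y 1.7 z -1.9 T [-0.09 -0.29  0.03]
t 14.85 pos [0.4995 0.1801 0.1555] rot [1.7996e+02 2.0000e-02 7.1950e+01] F [ 1.81 -0.03 -1.92] T [-0.095 -0.29   0.03 ] w 0.0145
shift mm [-0.1 -1.4 -0. ] turn [ 0.04  0.02 -0.05]
```

>>> apply_moves(rows=[[[0.005,0,0,0.0005,0,0,0],[0.005,0,0,0.001,0,0,0],[0.005,0,0,0.0015,0,0,0],[0.005,0,0,0.002,0,0,0],[0.005,0,0,0.0025,0,0,0]]])

```text
t: 15.27
eef_pos: [0.4997, 0.1801, 0.1534]
ee_rot: [3.14, 0.0, 1.256]
force: [-1.0, -0.6, 2.9]
gripper_width: 0.0143
```

```bash
python3 -c "
from h import *
ss()"
```

```text
t 15.27 stand x 2.0 y 9.6 tip z 40.4 F x 0.9 y -0.8 z 2.9 T [-0.14  0.28  0.05]
t 15.2667 pos [0.4997 0.1801 0.1534] rot [1.7993e+02 1.0000e-02 7.1950e+01] F [-1.03 -0.56  2.9 ] T [-0.138  0.284  0.05 ] w 0.0143
shift mm [-0.2 -1.6 -0. ] turn [ 0.07  0.01 -0.05]
```

>>> apply_moves(rows=[[[0.005,0,-0.0003,0.0002,0,0,0],[0.005,0,-0.0005,0.0003,0,0,0],[0.005,0,-0.0005,0.0003,0,0,0],[0.005,0,-0.0005,0.0003,0,0,0],[0.005,0,-0.0005,0.0003,0,0,0]]])

```text
t: 15.68
eef_pos: [0.4997, 0.1801, 0.1534]
ee_rot: [3.139, 0.0, 1.256]
force: [-1.8, -1.6, 4.0]
gripper_width: 0.0141
```

```bash
python3 -c "
from h import *
ss(); im=save('side','s12'); zoom(im,250,100,350,240,5,'s12z'); ss()"
```

```text
t 15.68 stand x 2.0 y 9.5 tip z 40.4 F x 2.1 y -1.2 z 4.0 T [-0.31  0.42  0.01]
t 15.6833 pos [0.4997 0.1801 0.1534] rot [179.88   0.    71.94] F [-1.83 -1.65  3.97] T [-0.307  0.418  0.015] w 0.0141
shift mm [-0.2 -1.5 -0. ] turn [ 0.12  0.   -0.06]
t 15.73 stand x 2.0 y 9.5 tip z 40.4 F x 2.0 y -2.0 z 4.1 T [-0.31  0.38  0.02]
t 15.7333 pos [0.4997 0.1802 0.1534] rot [179.88   0.    71.94] F [-2.48 -1.28  4.11] T [-0.308  0.379  0.019] w 0.0141
shift mm [-0.2 -1.5 -0. ] turn [ 0.12  0.   -0.06]
```

View pics/s12z.png

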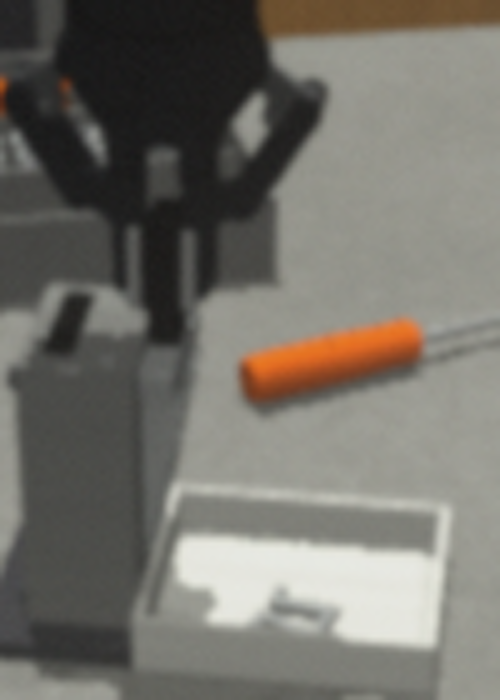

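>>> apply_moves(rows=[[[0.005,0,0,0,0,0,0],[0.005,0,0,0,0,0,0],[0.005,0,0,0,0,0,0],[0.005,0,0,0,0,0,0],[0.005,0,0,0,0,0,0]]])

```text
t: 16.15
eef_pos: [0.4997, 0.1802, 0.1533]
ee_rot: [3.139, 0.0, 1.256]
force: [-1.7, -1.8, 6.0]
gripper_width: 0.0141
```

```bash
python3 -c "
from h import *
for i in range(3): ss(); read_camera('side')"
```

```text
t 16.15 stand x 2.0 y 9.5 tip z 40.3 F x 2.3 y -1.0 z 6.0 T [-0.34  0.49 -0.  ]
t 16.15 pos [0.4997 0.1802 0.1533] rot [179.88   0.    71.94] F [-1.68 -1.85  5.98] T [-0.338  0.491 -0.004] w 0.0141
shift mm [-0.2 -1.5 -0. ] turn [ 0.12  0.   -0.06]
t 16.2 stand x 2.0 y 9.6 tip z 40.4 F x 2.3 y -1.8 z 5.8 T [-0.35  0.42 -0.02]
t 16.2 pos [0.4997 0.1802 0.1534] rot [179.87   0.    71.94] F [-2.38 -1.6   5.83] T [-0.355  0.417 -0.018] w 0.0144
shift mm [-0.2 -1.6 -0. ] turn [ 0.13  0.   -0.06]
t 16.25 stand x 2.0 y 9.6 tip z 40.3 F x 2.6 y -0.6 z 5.9 T [-0.31  0.47 -0.  ]
t 16.25 pos [0.4997 0.1802 0.1533] rot [179.88   0.    71.94] F [-1.38 -2.31  5.92] T [-0.312  0.468 -0.   ] w 0.0145
shift mm [-0.2 -1.6 -0. ] turn [ 0.12  0.   -0.06]
```

>>> apply_moves(rows=[[[0.005,0,0,0,0,0,0],[0.005,0,0,0,0,0,0],[0.005,0,0,0,0,0,0],[0.005,0,0,0,0,0,0],[0.005,0,0,0,0,0,0]]])

```text
t: 16.72
eef_pos: [0.4997, 0.1802, 0.1534]
ee_rot: [3.139, -0.0, 1.256]
force: [-2.0, -2.0, 5.6]
gripper_width: 0.0142
```

>>> apply_moves(rows=[[[0.005,0,0,-0.002,0,0,0],[0.005,0,0.0005,-0.007,0,0,0],[0.005,0,0.001,-0.014,0,0,0],[0.005,0,0.001,-0.023,0,0,0],[0.005,0,0.001,-0.033,0,0,0]]])

```text
t: 17.13
eef_pos: [0.5001, 0.18, 0.1864]
ee_rot: [3.141, 0.0, 1.256]
force: [-0.5, 0.6, -3.4]
gripper_width: 0.0143
```

```bash
python3 -c "
from h import *
ss()"
```

```text
t 17.13 stand x 2.1 y 10.0 tip z 73.4 F x -0.4 y -0.6 z -3.4 T [0.01 0.   0.02]
t 17.1333 pos [0.5001 0.18   0.1864] rot [1.7997e+02 2.0000e-02 7.1950e+01] F [-0.46  0.62 -3.42] T [0.01  0.002 0.016] w 0.0143
shift mm [-0.1 -2.  -0. ] turn [ 0.03  0.02 -0.05]
```

>>> apply_moves(rows=[[[0.005,0,0.001,-0.015,0,0,0],[0.005,0,0.002,-0.035,0,0,0],[0.005,0,0.004,-0.06,0,0,0],[0.005,0,0.006,-0.085,0,0,0],[0.005,0,0.006,-0.105,0,0,0]]])

```text
t: 17.55
eef_pos: [0.5065, 0.1782, 0.2939]
ee_rot: [3.138, -0.001, 1.256]
force: [-0.3, 0.2, -3.0]
gripper_width: 0.0138
```

```bash
python3 -c "
from h import *
goto([.4605,-.1877,.31],70.35)"
```

```text
t 17.55 pos [0.5065 0.1782 0.2939] rot [ 1.7978e+02 -8.0000e-02  7.1940e+01] F [-0.28  0.17 -3.02] T [-0.039 -0.036  0.016] w 0.0138
shift mm [-362.1   69.8  -16.3] turn [ 0.22 -0.08  1.59]
```

>>> apply_moves(rows=[[[0.005,-0.01,0.002,-0.01,0,0,0],[0.005,-0.035,0.007,-0.016,0,0,0.3],[0.005,-0.07,0.013,-0.016,0,0,0.6],[0.005,-0.105,0.02,-0.016,0,0,0.9],[0.005,-0.14,0.027,-0.016,0,0,1.2]]])

```text
t: 17.97
eef_pos: [0.4874, 0.035, 0.3073]
ee_rot: [3.14, 0.0, 1.236]
force: [0.6, -0.3, -2.0]
gripper_width: 0.0141
```

>>> apply_moves(rows=[[[0.005,-0.035,0.007,0,0,0,0.2],[0.005,-0.07,0.013,0,0,0,0.4],[0.005,-0.105,0.02,0,0,0,0.4],[0.005,-0.14,0.027,0,0,0,0.4],[0.005,-0.17,0.033,0,0,0,0.4]]])

```text
t: 18.38
eef_pos: [0.462, -0.1372, 0.3072]
ee_rot: [3.14, 0.001, 1.227]
force: [0.7, 0.9, -2.4]
gripper_width: 0.0141
```

```bash
python3 -c "
from h import *
goto([.4605,-.1877,.285],70.35)"
```

```text
t 18.3833 pos [ 0.462  -0.1372  0.3072] rot [1.7991e+02 4.0000e-02 7.0280e+01] F [ 0.67  0.94 -2.44] T [ 0.014 -0.02   0.008] w 0.0141
shift mm [-48.   15.6  22.3] turn [ 0.09  0.04 -0.07]
```

>>> apply_moves(rows=[[[0.005,-0.015,0.005,0,0,0,0],[0.005,-0.035,0.011,0,0,0,0],[0.005,-0.046,0.015,0,0,0,0],[0.005,-0.048,0.0155,0.008,0,0,0],[0.005,-0.048,0.0155,0.018,0,0,0]]])

```text
t: 18.8
eef_pos: [0.4621, -0.1859, 0.2892]
ee_rot: [3.138, -0.0, 1.226]
force: [0.1, -0.0, -3.0]
gripper_width: 0.0143
```

>>> apply_moves(rows=[[[0.005,0,0,0.003,0,0,0],[0.005,0,0,0.003,0,0,0],[0.005,0,0,0.003,0,0,0],[0.005,0,0,0.003,0,0,0],[0.005,0,0,0.003,0,0,0]]])

```text
t: 19.22
eef_pos: [0.4622, -0.1848, 0.2867]
ee_rot: [3.139, 0.0, 1.229]
force: [-0.3, -0.2, -3.1]
gripper_width: 0.0148
```

```bash
python3 - <<'E'
from h import *
goto([.4605,-.1877,.225],70.35)
a=save("side","s13");b=save("top","t13")
c=cv2.resize(a[150:390,200:400],None,fx=2,fy=2); d=cv2.resize(b[160:280,340:500],None,fx=2.4,fy=2.4)
im=np.zeros((480,790,3),np.uint8); im[:,:400]=c; im[:288,403:787]=d; cv2.imwrite("pics/m13.png",im)
E
```

```text
t 19.2167 pos [ 0.4622 -0.1848  0.2867] rot [179.85   0.    70.39] F [-0.25 -0.2  -3.09] T [ 0.027 -0.04   0.06 ] w 0.0148
shift mm [-3.3 -0.8 61.7] turn [0.15 0.   0.04]
```

View pics/m13.png

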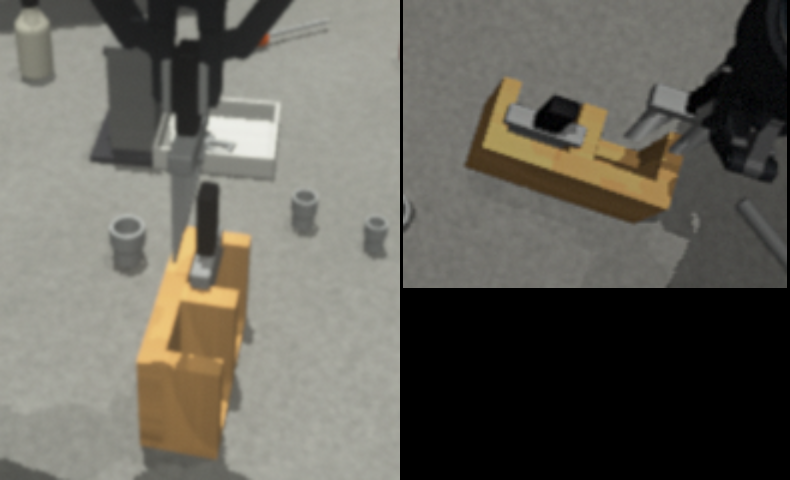

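>>> apply_moves(rows=[[[0.005,-0.002,0,0.01,0,0,0],[0.005,-0.0035,0,0.025,0.1,0,0],[0.005,-0.0035,0,0.042,0.1,0,0],[0.005,-0.0035,0,0.056,0.1,0,0],[0.005,-0.0035,0,0.062,0.1,0,0]]])

```text
t: 19.73
eef_pos: [0.4599, -0.1879, 0.2224]
ee_rot: [-3.139, -0.0, 1.228]
force: [-0.6, -0.2, -2.9]
gripper_width: 0.0141
```

```bash
python3 - <<'E'
from h import *
goto([.4610,-.188,.205],70.35)
a=save("side","s14");b=save("top","t14")
goto([.4610,-.188,.205],70.35)
c=cv2.resize(a[230:390,240:340],None,fx=3,fy=3); d=cv2.resize(b[160:280,340:500],None,fx=3,fy=3)
im=np.zeros((480,790,3),np.uint8); im[:,:300]=c; im[:360,303:783]=d; cv2.imwrite("pics/m14.png",im)
E
```

```text
t 19.7333 pos [ 0.4599 -0.1879  0.2224] rot [-1.7986e+02 -3.0000e-02  7.0350e+01] F [-0.61 -0.24 -2.87] T [-0.003  0.048 -0.005] w 0.0141
shift mm [ 0.3  1.1 17.4] turn [-0.14 -0.03 -0.  ]
t 19.8333 pos [ 0.46   -0.188   0.2232] rot [-1.7987e+02 -2.0000e-02  7.0350e+01] F [-0.07  0.01 -2.79] T [-0.011  0.056 -0.047] w 0.0145
shift mm [ 0.3  1.  18.2] turn [-0.13 -0.02  0.  ]
```

View pics/m14.png

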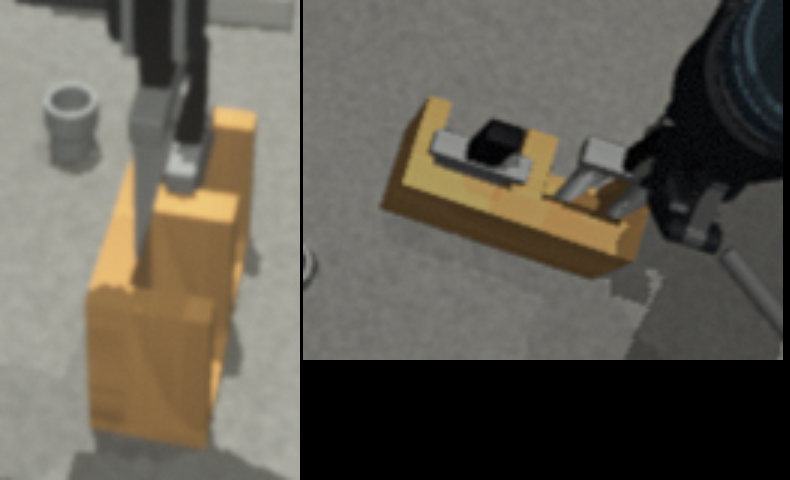

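>>> apply_moves(rows=[[[0.005,0,0.001,0.003,0,0,0],[0.005,0,0.001,0.008,0,0,0],[0.005,0,0.001,0.014,0,0,0],[0.005,0,0.001,0.02,0,0,0],[0.005,0,0.001,0.025,0,0,0]]])

```text
t: 20.25
eef_pos: [0.4617, -0.1888, 0.1986]
ee_rot: [-3.142, 0.0, 1.228]
force: [-0.3, 0.3, -2.4]
gripper_width: 0.0142
```

```bash
python3 - <<'E'
from h import *
goto([.4610,-.188,.125],70.35)
E
```

```text
t 20.25 pos [ 0.4617 -0.1888  0.1986] rot [-180.      0.     70.35] F [-0.29  0.26 -2.45] T [ 0.007 -0.004  0.027] w 0.0142
shift mm [ 0.5 -0.9 73.6] turn [-0.  0. -0.]
```

Inside the bay with no contact. Descend on in steps.

>>> apply_moves(rows=[[[0.005,0,0,0.006,0,0,0],[0.005,0,0,0.013,0,0,0],[0.005,0,0,0.02,0,0,0],[0.005,0,0,0.027,0,0,0],[0.005,0,0,0.032,0,0,0]]])

```text
t: 20.67
eef_pos: [0.4613, -0.1886, 0.166]
ee_rot: [-3.141, -0.0, 1.228]
force: [0.4, -0.1, -2.9]
gripper_width: 0.0141
```

>>> apply_moves(rows=[[[0.005,0,0,0.006,0,0,0],[0.005,0,0,0.013,0,0,0],[0.005,0,0,0.02,0,0,0],[0.005,0,0,0.026,0,0,0],[0.005,0,0,0.03,0,0,0]]])

```text
t: 21.08
eef_pos: [0.4614, -0.1886, 0.1362]
ee_rot: [-3.141, -0.0, 1.228]
force: [-0.2, 0.2, -3.0]
gripper_width: 0.0143
```

```bash
python3 - <<'E'
from h import *
goto([.4610,-.188,.125],70.35)
E
```

```text
t 21.0833 pos [ 0.4614 -0.1886  0.1362] rot [-1.7995e+02 -1.0000e-02  7.0350e+01] F [-0.21  0.19 -3.04] T [ 0.022 -0.008 -0.03 ] w 0.0143
shift mm [ 0.4 -0.5 11.2] turn [-0.05 -0.01 -0.  ]
```

>>> apply_moves(rows=[[[0.005,0,0,0.002,0,0,0],[0.005,0,0,0.004,0,0,0],[0.005,0,0,0.006,0,0,0],[0.005,0,0,0.0075,0,0,0],[0.005,0,0,0.0085,0,0,0]]])

```text
t: 21.5
eef_pos: [0.4619, -0.1889, 0.1287]
ee_rot: [3.141, 0.0, 1.228]
force: [-0.7, -0.4, -3.3]
gripper_width: 0.0143
```

>>> apply_moves(rows=[[[0.005,0,0,0.0003,0,0,0],[0.005,0,0,0.0006,0,0,0],[0.005,0,0,0.0009,0,0,0],[0.005,0,0,0.0012,0,0,0],[0.005,0,0,0.0015,0,0,0]]])

```text
t: 21.92
eef_pos: [0.4618, -0.1889, 0.1272]
ee_rot: [3.141, 0.0, 1.228]
force: [-0.2, 1.7, -3.3]
gripper_width: 0.0144
```

>>> apply_moves(rows=[[[0.005,0,0,0.0003,0,0,0],[0.005,0,0,0.0006,0,0,0],[0.005,0,0,0.0009,0,0,0],[0.005,0,0,0.0012,0,0,0],[0.005,0,0,0.0015,0,0,0]]])

```text
t: 22.33
eef_pos: [0.4618, -0.1889, 0.1265]
ee_rot: [3.141, 0.0, 1.228]
force: [-1.8, 1.6, 7.8]
gripper_width: 0.0143
```

>>> apply_moves(rows=[[[0.005,0,0,0.0003,0,0,0],[0.005,0,0,0.0006,0,0,0],[0.005,0,0,0.0009,0,0,0],[0.005,0,0,0.001,0,0,0],[0.005,0,0,0.001,0,0,0]]])

```text
t: 22.75
eef_pos: [0.4619, -0.1889, 0.1265]
ee_rot: [3.14, 0.0, 1.228]
force: [-4.3, 1.8, 12.2]
gripper_width: 0.0145
```

>>> apply_moves(rows=[[[0.02,0,0,-0.0005,0,0,0],[0.03,0,0,-0.0005,0,0,0],[0.045,0,0,-0.0005,0,0,0],[0.055,0,0,-0.0005,0,0,0],[0.055,0,0,-0.0005,0,0,0]]])

```text
t: 23.17
eef_pos: [0.4617, -0.1888, 0.125]
ee_rot: [-3.141, -0.0, 1.228]
force: [-0.3, 0.5, 0.1]
gripper_width: 0.055
```

>>> apply_moves(rows=[[[0.055,0,0,-0.006,0,0,0],[0.055,0,0,-0.02,0,0,0],[0.055,0,0,-0.04,0,0,0],[0.055,0,0,-0.065,0,0,0],[0.055,0,0,-0.09,0,0,0]]])

```text
t: 23.58
eef_pos: [0.4612, -0.1885, 0.2161]
ee_rot: [-3.14, -0.0, 1.228]
force: [-0.0, -0.0, -0.3]
gripper_width: 0.055
```

>>> apply_moves(rows=[[[0.055,-0.03,0,-0.01,0,0,0],[0.055,-0.06,0,-0.02,0,0,0],[0.055,-0.09,0,-0.02,0,0,0],[0.055,-0.12,0,-0.02,0,0,0],[0.055,-0.14,0,-0.02,0,0,0]]])

```text
t: 24.0
eef_pos: [0.4139, -0.3231, 0.2359]
ee_rot: [3.14, 0.001, 1.226]
force: [0.3, 0.1, 0.0]
gripper_width: 0.0548
```

```bash
python3 - <<'E'
from h import *
st()
a=save("side","s15");b=save("top","t15")
for n in("side","top"):
  for q in("fork_grip","clip_mid","chisel","oil_bottle"):
    r=place_of(n,q); print(n,q,[(round(d["confidence"],2),w(n,d["location"]).round(4).tolist()) for d in r[:1]])
c=cv2.resize(a[140:380,200:360],None,fx=2.5,fy=2.5); d=cv2.resize(b[140:260,195:475],None,fx=1.4,fy=1.4); e=cv2.resize(b[180:260,360:470],None,fx=3.5,fy=3.5)
im=np.zeros((600,795,3),np.uint8); im[:,:400]=c; im[:168,403:795]=d; im[170:450,403:788]=e; cv2.imwrite("pics/m15.png",im)
E
```

```text
t 24.0 pos [ 0.4139 -0.3231  0.2359] rot [1.7993e+02 8.0000e-02 7.0260e+01] F [0.33 0.09 0.05] T [-0.037  0.027 -0.072] w 0.0548 q [-0.78  0.27 -0.05  1.24 -0.    1.13]
side fork_grip [(0.53, [0.4657, -0.1845, 0.1428])]
side clip_mid [(0.36, [0.5514, 0.1519, 0.0063])]
side chisel []
side oil_bottle []
top fork_grip [(0.75, [0.4602, -0.1889, 0.1424])]
top clip_mid [(0.67, [0.5553, 0.152, 0.0092])]
top chisel [(0.84, [0.4873, -0.1233, 0.008])]
top oil_bottle [(0.82, [0.3533, 0.3609, 0.0014])]
```

View pics/m15.png

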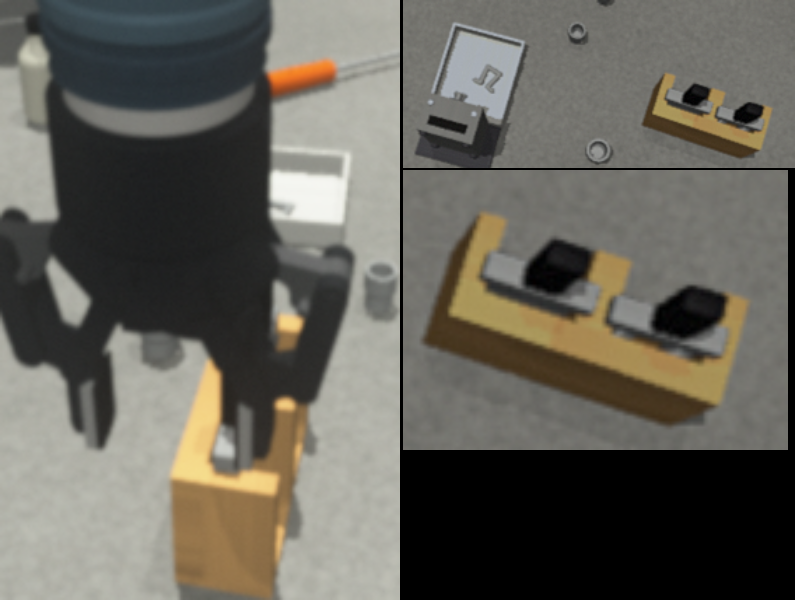

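Clip lies in the tray, the fork is seated upright in its bay, and the chisel and bottle are unmoved. Handing in.

```bash
python3 -c "
from rig import *
print(close_job())"
```

```text
the job is handed in; nothing more can be done
None
```

The clip is off the shaft and lying in the catch tray, and the forked wedge is back in its rack bay. I handed the job in at about 24.5 s.

- **Removing the clip:** I lowered the wedge astride the shaft until its back touched the housing lightly. Then I eased it down behind the clip, with vertical reaction of at most about 9 N. The clip came off between about 44 and 50 mm of tip depth below the axis.
- **Stop pin:** The wedge met a rigid stop with the tips about 64.6 mm below the axis, inside the 54–68 mm range given. I pressed for about 1 s. The wrist force read 4.0 N upward at first and 5.6–6.0 N for the last half second or so. Adding the roughly 3.3 N that the tool reads with the wedge hanging free gives about 7–9 N on the pin.
- **Return:** The crossbar touched the rack at TCP height 126.5 mm, against 126.6 mm at the grasp, so it is all the way down. I pressed about 12 N on the wrist reading before letting go.
- **Last checks:** The top picture shows the fork upright in its bay and the clip on the tray floor. The network placed the clip about 6–9 mm above the bench, against a tray floor at 4 mm. The chisel and the oil bottle are within about 3 mm of where they started, and the gripper is clear of everything.

**Disagreements and gaps:**
- While pressing on the pin, the TCP stood about 1.3 mm farther out than at the first contact with the face. The sideways force also reversed, to about 1–2 N, so flush contact with the housing at that moment is not confirmed.
- In the last side picture the arm hid the chisel and bottle, so only the top view confirms those two.

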